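Unlock the trimmings rack and hang up the stock baskets

TASK

Unlock the display rack: slide the safety catch fully off the release button, then press the button so that the lock flap springs open. Hang every stock basket that stands on the mat on the rack by its handle, one to a double hook (any hook), with the bar across both prongs, hanging upright and still. Leave the catch slid fully shut over the button again, and leave the tape roll, glue gun and calculator where they are.

Things in the scene. Friction and masses are not known exactly. Their poses are not given: they have to be found in the camera images.
- rack: Fixed steel display rack, 535 mm wide along its y; origin on the table under its rail, z up. The front, with the hooks, looks along its -x, roughly at the robot. A round rail (14 mm thick, centre 155 mm up, at x = 0, along y) carries four double-prong hooks. At the +y end a grey lock box (x -111 to 21, y 215 to 273 mm, 115 mm high) carries the catch and button. Below the hooks is free space.
- hook0 (a point): Hook 0 (at the -y end; hooks 118 mm apart): two level round prongs, 6 mm thick, 52 mm apart between centres, run from the rail along rack -x; their last 9 mm turn up, 14 mm above the top of the level part. This point: midway between the prongs, level with their top (158 mm above the table), 55 mm from the rail's centre and 40 mm from the tips. Axes as the rack's.
- hook1 (a point): Hook 1 (next along +y; hooks 118 mm apart): two level round prongs, 6 mm thick, 52 mm apart between centres, run from the rail along rack -x; their last 9 mm turn up, 14 mm above the top of the level part. This point: midway between the prongs, level with their top (158 mm above the table), 55 mm from the rail's centre and 40 mm from the tips. Axes as the rack's.
- hook2 (a point): Hook 2 (next along +y; hooks 118 mm apart): two level round prongs, 6 mm thick, 52 mm apart between centres, run from the rail along rack -x; their last 9 mm turn up, 14 mm above the top of the level part. This point: midway between the prongs, level with their top (158 mm above the table), 55 mm from the rail's centre and 40 mm from the tips. Axes as the rack's.
- hook3 (a point): Hook 3 (next to the lock box; hooks 118 mm apart): two level round prongs, 6 mm thick, 52 mm apart between centres, run from the rail along rack -x; their last 9 mm turn up, 14 mm above the top of the level part. This point: midway between the prongs, level with their top (158 mm above the table), 55 mm from the rail's centre and 40 mm from the tips. Axes as the rack's.
- catch (a joint): Safety catch on top of the lock box: slides level along rack -x (towards the robot). 0 m = shut, covering the button; 0.056 m = fully open. Needs about 2 N and stays where it is left.
- catch_tab (a point): Top centre of the catch's upright finger tab, a black block 12 mm thick (rack x), 34 mm wide (rack y), 24 mm high, standing on the catch's black plate (46 x 48 mm, 4 mm thick, upper side 133 mm above the table). The tab's top is 157 mm above the table; it moves with the catch. Axes as the rack's.
- button (a joint): Release button under the catch, pressed straight down: 0 m = up, 0.008 m = fully down (about 4 N plus a little friction); springs back. Pressing it 5 mm or more frees the lock flap.
- button_top (a point): Centre of the top of the white round release button (30 mm across), 125 mm above the table, 10 mm proud of the lock box; the shut catch plate covers it 4 mm above. With the catch fully open the plate is 18 mm clear of the button's edge and the tab's near face 50 mm from its centre.
- flap (a joint): Lock flap: clear plastic strip (72 x 448 mm, 4 mm thick, aluminium front edge) hinged along the rail, lying over all four hooks. 0 rad = locked shut; when freed, a spring swings it by itself up and over (reaching 240 mm above the table) to 2.9 rad, lying behind the rail, within about 1.5 s, and it stays there.
- basket0: Basket 0 (may be absent; all alike): loose open plywood box of buttons, 64 deep (its x) x 96 wide (y) x 55 mm high, 170 to 340 g; origin under its floor, z up. Uprights at its +-y ends (30 x 6 mm, inner faces 84 mm apart) carry a dark handle bar along y, 96 mm long, 12 x 12 mm, 119 to 131 mm above the underside; the opening below it is 64 mm high. Same either way round.
- basket1: Basket 1 (may be absent; all alike): loose open plywood box of beads, 64 deep (its x) x 96 wide (y) x 55 mm high, 170 to 340 g; origin under its floor, z up. Uprights at its +-y ends (30 x 6 mm, inner faces 84 mm apart) carry a dark handle bar along y, 96 mm long, 12 x 12 mm, 119 to 131 mm above the underside; the opening below it is 64 mm high. Same either way round.
- basket2: Basket 2 (may be absent; all alike): loose open plywood box of buttons, 64 deep (its x) x 96 wide (y) x 55 mm high, 170 to 340 g; origin under its floor, z up. Uprights at its +-y ends (30 x 6 mm, inner faces 84 mm apart) carry a dark handle bar along y, 96 mm long, 12 x 12 mm, 119 to 131 mm above the underside; the opening below it is 64 mm high. Same either way round.
- basket3: Basket 3 (may be absent; all alike): loose open plywood box of beads, 64 deep (its x) x 96 wide (y) x 55 mm high, 170 to 340 g; origin under its floor, z up. Uprights at its +-y ends (30 x 6 mm, inner faces 84 mm apart) carry a dark handle bar along y, 96 mm long, 12 x 12 mm, 119 to 131 mm above the underside; the opening below it is 64 mm high. Same either way round.
- handle0 (a point): Middle of the underside of basket 0's handle bar (119 mm above the basket's underside). Axes as the basket's. When the basket hangs rightly this lies at or near a hook point.
- handle1 (a point): Middle of the underside of basket 1's handle bar (119 mm above the basket's underside). Axes as the basket's. When the basket hangs rightly this lies at or near a hook point.
- handle2 (a point): Middle of the underside of basket 2's handle bar (119 mm above the basket's underside). Axes as the basket's. When the basket hangs rightly this lies at or near a hook point.
- handle3 (a point): Middle of the underside of basket 3's handle bar (119 mm above the basket's underside). Axes as the basket's. When the basket hangs rightly this lies at or near a hook point.
- mat: Fixed black rubber mat 290 x 270 x 4 mm on the table, on which the baskets stand at the start; origin in the middle of its underside.
- tape_roll: Bystander: yellow roll of packing tape standing flat, 104 mm across, 48 mm high; origin at its underside.
- glue_gun: Bystander: green glue gun lying on the table, about 225 x 130 x 34 mm; origin at its underside near the trigger.
- calculator: Bystander: white desk calculator, 150 x 110 x 22 mm; origin at its underside.
There are look-alikes about, which are no part of the job. What is shaped like the basket2 but pink is not meant.

How it is judged:
On the way, in this order (a step that is already met when the one before it is completed fails the run):
1. the safety catch is slid open (at least 45 of 56 mm) with the button still up (value of joint catch above 0.045 m and value of joint button below 0.002 m), for 0.1 s.
2. the release button is pressed (at least 4 mm) (value of joint button above 0.004 m), for 0.02 s.
3. the lock flap has swung open over the back (value of joint flap above 2.4 rad), for 0.2 s.
4. every basket present hangs on a hook by its handle, at rest ((y of handle0 in the frame of hook0 between -0.02 and 0.02 m or y of handle0 in the frame of hook1 between -0.02 and 0.02 m or y of handle0 in the frame of hook2 between -0.02 and 0.02 m or y of handle0 in the frame of hook3 between -0.02 and 0.02 m) and x of handle0 in the frame of hook0 between -0.04 and 0.04 m and z of handle0 in the frame of hook0 between -0.008 and 0.008 m and angle between each of basket0, basket1, basket2, basket3's own z axis and vertical below 0.25 rad and linear speed of each of basket0, basket1, basket2, basket3 below 0.05 m/s and (y of handle1 in the frame of hook0 between -0.02 and 0.02 m or y of handle1 in the frame of hook1 between -0.02 and 0.02 m or y of handle1 in the frame of hook2 between -0.02 and 0.02 m or y of handle1 in the frame of hook3 between -0.02 and 0.02 m) and x of handle1 in the frame of hook0 between -0.04 and 0.04 m and z of handle1 in the frame of hook0 between -0.008 and 0.008 m and (y of handle2 in the frame of hook0 between -0.02 and 0.02 m or y of handle2 in the frame of hook1 between -0.02 and 0.02 m or y of handle2 in the frame of hook2 between -0.02 and 0.02 m or y of handle2 in the frame of hook3 between -0.02 and 0.02 m) and x of handle2 in the frame of hook0 between -0.04 and 0.04 m and z of handle2 in the frame of hook0 between -0.008 and 0.008 m and (y of handle3 in the frame of hook0 between -0.02 and 0.02 m or y of handle3 in the frame of hook1 between -0.02 and 0.02 m or y of handle3 in the frame of hook2 between -0.02 and 0.02 m or y of handle3 in the frame of hook3 between -0.02 and 0.02 m) and x of handle3 in the frame of hook0 between -0.04 and 0.04 m and z of handle3 in the frame of hook0 between -0.008 and 0.008 m), for 0.3 s.
At the end, for the whole second after the job is handed in: Each basket present hangs at rest on its own hook: bar middle within 20 mm of a hook point along the rail, 40 mm along the prongs, 8 mm in height; basket within 0.25 rad of upright. Lock flap open (over 2.4 rad); catch shut (under 6 mm) (all of step 4 and value of joint catch below 0.006 m and value of joint flap above 2.4 rad); the robot touches nothing.
It fails at once if the tape roll is shifted by more than 40 mm (distance of tape_roll from where it was at the start of the episode above 0.04 m).
It fails at once if the glue gun is shifted by more than 40 mm (distance of glue_gun from where it was at the start of the episode above 0.04 m).
It fails at once if the calculator is shifted by more than 40 mm (distance of calculator from where it was at the start of the episode above 0.04 m).
Of basket0, basket1, basket2, basket3 only 3 to 4 are there at a start; the rules pass over those that are not, and their reading is None.
At some moment in a run one of basket0, basket1, basket2, basket3 may be knocked a few centimetres aside while the robot is not near it.
It also fails if it takes over 210 s, if anything falls off the work surface, if the arm or the gripper's body presses on something with over 40 N, if the wrist force passes 120 N, or if a joint passes its speed limit or range.

ROBOT

A 6-joint arm with a two-finger parallel gripper is mounted at the origin on the work surface. World frame = base frame: x ahead of the robot, y to its left, z up, the work surface at z = 0. Lengths are in m, angles in rad, forces in N, time in s.
With the tool pointing down it reaches from about 0.25 to 0.8 m from the base axis. Payload 3.9 kg.
Tool frame: the origin (TCP) lies at the very end of the fingers, on their centre line; the grasp point (between the pads) lies 19 mm behind it; z points along the fingers, y is the line along which they close (so a half turn about z gives the same grasp; the last joint's range is limited). The gripper opens to 85 mm and grips with 20 to 120 N. Pads are 22 mm wide; open, the fingers measure 114 mm over their backs; the gripper's body (76 mm by 85 mm) begins 54 mm behind the grasp point. The pads swing forward as they close: fully open they stand 13 mm farther back than shut.
Start: joints at [-1.273, 0.26, -0.138, 1.173, 0, 1.571], TCP at [0.154, -0.502, 0.231] pointing down, gripper open.
Joint ranges: [-2.78, 2.78], [-0.83, 1.72], [-1.28, 1.37], [-1.9, 2.12], [-1.57, 1.48], [-3.14, 3.14]. Speed limits (rad/s): [2.57, 2.57, 3.14, 3.14, 3.14, 3.14].

INTERFACE

Orientations are given as a unit quaternion [x, y, z, w].
In Python, from station import arm gives the robot as it stands. The module is installed in compiled form; this text tells all that it offers.
- The arm moves only by the tool drive_tool, never from a script. Its argument "targets" is a list of rows, each an object with "twist": the turn, a rotation vector about the tool's x, y, z in degrees, a list of three; "offset": the shift along the tool's x, y, z in cm, a list of three; "claw": the opening, from 0 (shut) to 1 (fully open). In form: [{"twist": [rx, ry, rz], "offset": [tx, ty, tz], "claw": claw}, ...]. A call has 1 to 5 rows; each row is the pose to reach, as a shift and turn from the pose commanded when the call began, along the tool's axes at that moment; what a row does not reach only later rows make up. A row lasts 1/8 s, in which the tool goes at most 62.5 mm and 10.7 degrees, less where a joint would pass 70% of its speed; a pose out of reach is approached as far as the arm can. A call with a gripper value outside its range is refused whole. The fingers move at their own pace and stop on an object; "force" is the grip in N (left out, the last holds). Time passes only in rows, so rows that repeat a pose let the fingers close. It gives the time, the measured TCP pose, the force, the opening and the grip force at its end, in the units of the state.
- arm.get_obs(): the state, without advancing time (a new reading comes with each control period).
- arm.get_image(name): name is "side" or "top" or "wrist"; returns the picture (420x560x3 uint8, red, green, blue); there is no depth.
- arm.camera_model(name): a dict with "fx", "fy", "cx", "cy" (pixels), "R" (3x3) and "t" (3): a world point X has camera coordinates R X + t; the wrist camera has in their place "tool_from_camera" (4x4, takes a point from camera to tool coordinates, whose origin is the TCP and whose axes are the flange's). Camera axes: x right, y down, z forward; pixel columns grow to the right and rows downward; lengths in m; the calibration is good to about 2 mm. A picture is of the moment at which its call begins: read the wrist's pose just before it. camera_model takes no time and is no camera call.
- arm.finish_job(): hands the job in; it is judged then, once.
The state is a dict: "clock": time; "joint_positions": joint angles; "qd": joint speeds; "tau": joint torques, N m; "tcp_pos": TCP position; "tool_rot": TCP orientation; "force": force on the tool from outside, world axes, zero at the start; "moment": the same for the moment, N m; "finger_gap": opening from 0.0 (shut) to 1.0 (fully open); "grasp_force": force on a finger pad.
Only numpy, scipy, OpenCV 4.12 (cv2) and the standard library are available. Lean on these libraries where they do the work, as an engineer would, in place of code of your own. Each camera call takes 0.05 s, during which the arm holds its last target. There are 200 camera calls.

## Working session

There is one attempt and no reset: what is moved stays moved. The work goes in short steps, Python scripts to look and compute and a tool call to move; the robot and the scene stay as the last step left them, time stands still between calls to the robot, and variables do not carry over. Pictures are saved under pics/ and viewed, at most 14 in all, crops included, and the job is handed in when it is done.

Besides the shell and the picture viewer there is one more tool, called after ">>>" as name([rows], argument=value, ...), one row to a line, values as JSON. drive_tool: Moves the arm, as the interface text tells. Its arguments: {"type":"object","properties":{"targets":{"type":"array","items":{"type":"object","properties":{"twist":{"type":"array","items":{"type":"number"}},"offset":{"type":"array","items":{"type":"number"}},"claw":{"type":"number"}}}},"force":{"type":"number"}},"required":["targets"]}

```bash
mkdir -p pics
cat > h.py <<'E'
import numpy as np, cv2
from station import arm
from scipy.spatial.transform import Rotation as Ro
def save(n,f,crop=None,s=1):
    im=arm.get_image(n)
    cv2.imwrite('pics/raw_'+f,im[:,:,::-1])
    if crop: im=im[crop[1]:crop[3],crop[0]:crop[2]]
    im=cv2.resize(im,None,fx=s,fy=s,interpolation=cv2.INTER_CUBIC)
    cv2.imwrite('pics/'+f,im[:,:,::-1]); return im
def cam(n):
    m=arm.camera_model(n)
    if 'R' in m: return m,np.array(m['R']),np.array(m['t'])
    o=arm.get_obs(); T=np.eye(4); T[:3,:3]=Ro.from_quat(o['tool_rot']).as_matrix(); T[:3,3]=o['tcp_pos']
    W=np.linalg.inv(T@np.array(m['tool_from_camera'])); return m,W[:3,:3],W[:3,3]
def px2w(n,u,v,z):
    m,R,t=cam(n); d=R.T@np.array([(u-m['cx'])/m['fx'],(v-m['cy'])/m['fy'],1]); c=-R.T@t
    return c+d*(z-c[2])/d[2]
def w2px(n,X):
    m,R,t=cam(n); p=R@np.array(X)+t; return np.array([m['fx']*p[0]/p[2]+m['cx'],m['fy']*p[1]/p[2]+m['cy']])
def st():
    o=arm.get_obs(); print(round(o['clock'],2),np.round(o['tcp_pos'],4),np.round(o['tool_rot'],4),np.round(o['joint_positions'],3),np.round(o['force'],1),round(o['finger_gap'],3),round(o['grasp_force'],1))
E
python3 - <<'E'
from h import *
save('top','t0.png',s=1.42); save('side','s0.png',s=1.42); st()
for n in('top','side'):
    m,R,t=cam(n); print(n,m['fx'],-R.T@t,R[2])
print(Ro.from_quat(arm.get_obs()['tool_rot']).as_matrix().round(3))
print(arm.camera_model('wrist'))
E
```

```text
0.1 [ 0.1538 -0.5013  0.2305] [ 9.889e-01  1.483e-01 -1.000e-04 -9.000e-04] [-1.273  0.261 -0.139  1.173 -0.     1.571] [ 0.2 -0.6 -0. ] 1.002 0.0
top 492.78239822093065 [ 0.33745332 -0.02660285  1.54962337] [ 0.17376026  0.00778297 -0.98475723]
side 415.2203323052462 [0.46157124 0.99705106 0.68916427] [ 0.12559039 -0.86791778 -0.48056819]
[[ 0.956  0.293 -0.001]
 [ 0.293 -0.956  0.002]
 [-0.    -0.002 -1.   ]]
{'fx': 350.9633971540507, 'fy': 350.9633971540507, 'cx': 276.17182700480885, 'cy': 209.76218558884833, 'tool_from_camera': array([[-9.16137559e-05, -9.59358024e-01, -2.82191733e-01,
         7.16900251e-02],
       [ 9.99999893e-01,  4.01480704e-05, -4.61140793e-04,
        -3.46259726e-04],
       [ 4.53728573e-04, -2.82191745e-01,  9.59357917e-01,
        -1.42543177e-01],
       [ 0.00000000e+00,  0.00000000e+00,  0.00000000e+00,
         1.00000000e+00]])}
```

View pics/t0.png

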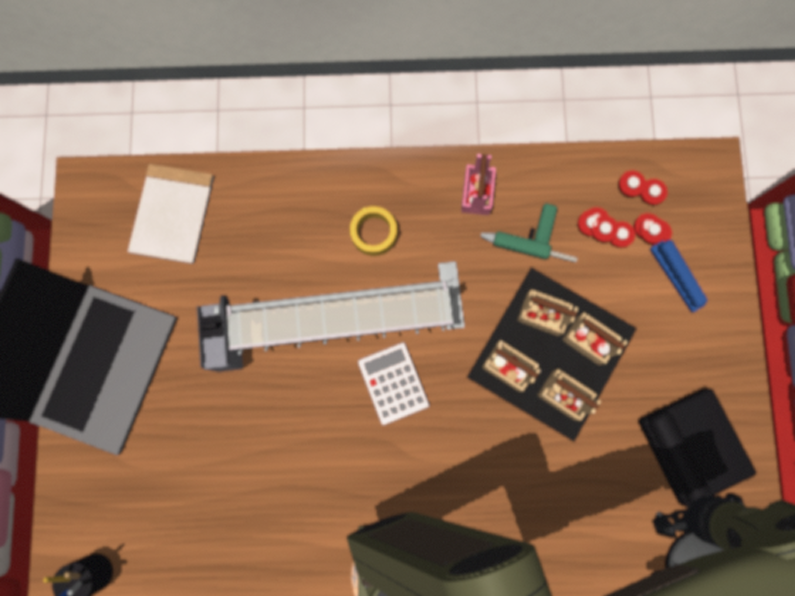

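View pics/s0.png

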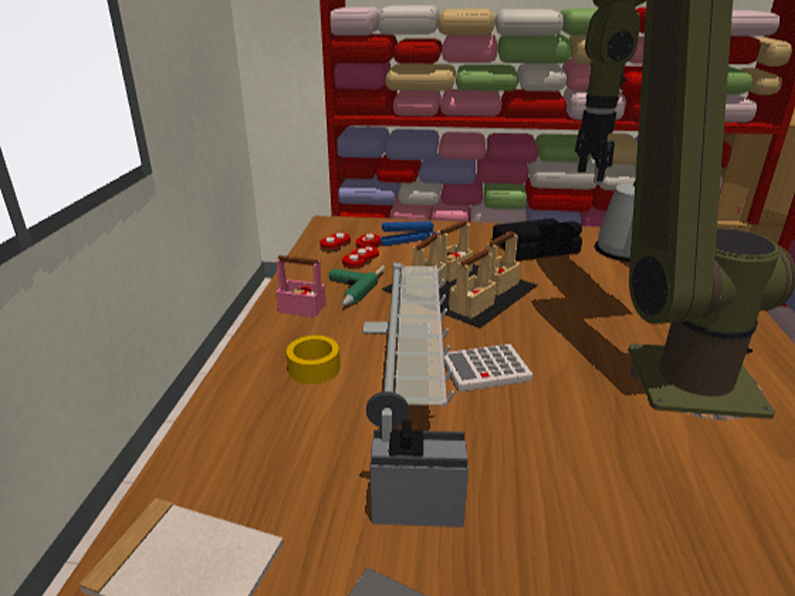

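Four wooden baskets stand on the mat, at 795-px coordinates (547,311), (594,338), (511,366) and (570,395). The pink look-alike is off the mat at (480,185) and isn't meant. The lock box with the black catch tab is at (212,323), and the rail runs from (230,308) to (445,285).

Run:
```python
from h import *
k=560/795
for n,u,v,z in [('tab',212,323,.157),('railL',230,308,.155),('railR',445,285,.155),('mat',553,354,.004),('b',547,305,.13),('b',594,332,.13),('b',511,360,.13),('b',570,388,.13),('calc',393,383,.02),('boxBL',204,368,.115),('boxBR',243,366,.115),('tape',374,230,.05),('gun',530,240,.03)]:
    print(n,px2w('top',u*k,v*k,z).round(3))
im=cv2.imread('pics/raw_t0.png')
cv2.imwrite('pics/t0c.png',cv2.resize(im[180:315,130:460],None,fx=2.42,fy=2.42,interpolation=cv2.INTER_CUBIC))
```

```text
tab [0.523 0.372 0.157]
railL [0.553 0.336 0.155]
railR [ 0.588 -0.099  0.155]
mat [ 0.455 -0.339  0.004]
b [ 0.545 -0.308  0.13 ]
b [ 0.487 -0.399  0.13 ]
b [ 0.435 -0.228  0.13 ]
b [ 0.376 -0.343  0.13 ]
calc [0.4   0.014 0.02 ]
boxBL [0.436 0.398 0.115]
boxBR [0.438 0.318 0.115]
tape [0.735 0.048 0.05 ]
gun [ 0.707 -0.299  0.03 ]
```

View pics/t0c.png

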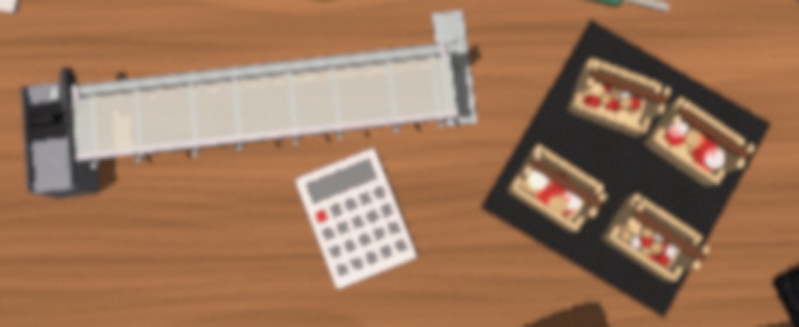

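The crop shows the eight prong tips along the flap's front edge, at about (94,165), (139,157), (194,152), (238,146), (296,139), (341,132), (396,127) and (440,120). It also shows the four plywood baskets on the mat. Next I'll work out the rack pose and plan the move to the catch.

```bash
cat >> h.py <<'E'
def plan(pos,yaw):
    """yaw: world heading (deg) of tool y axis, tool z down; mod 180. prints offset(cm)/twist from current commanded~measured pose"""
    o=arm.get_obs(); R0=Ro.from_quat(o['tool_rot']); best=None
    for a in (yaw,yaw+180):
        a=np.radians(a); y=np.array([np.cos(a),np.sin(a),0]); z=np.array([0,0,-1.]); x=np.cross(y,z)
        tw=(R0.inv()*Ro.from_matrix(np.c_[x,y,z])).as_rotvec(degrees=True)
        if best is None or np.linalg.norm(tw)<np.linalg.norm(best): best=tw
    off=R0.inv().apply(np.array(pos)-o['tcp_pos'])*100
    print('offset',off.round(2),'twist',best.round(1),'q6',round(o['joint_positions'][5],2))
E
python3 - <<'E'
from h import *
P=np.array([px2w('top',130+u/2.42,180+v/2.42,.172)[:2] for u,v in [(94,165),(139,157),(194,152),(238,146),(296,139),(341,132),(396,127),(440,120)]])
print(P.round(3)); 
mid=(P[::2]+P[1::2])/2; print(mid.round(3)); print(np.diff(mid,axis=0), np.linalg.norm(P[1::2]-P[::2],axis=1))
d=np.polyfit(P[:,1],P[:,0],1); print('yaw',np.degrees(np.arctan(-d[0])))
st()
plan([.53,.28,.40],5)
E
```

```text
[[ 0.461  0.311]
 [ 0.469  0.259]
 [ 0.473  0.195]
 [ 0.479  0.144]
 [ 0.485  0.077]
 [ 0.492  0.024]
 [ 0.496 -0.04 ]
 [ 0.503 -0.091]]
[[ 0.465  0.285]
 [ 0.476  0.17 ]
 [ 0.489  0.051]
 [ 0.5   -0.065]]
[[ 0.01084785 -0.11543584]
 [ 0.01251718 -0.11911779]
 [ 0.01088295 -0.11579429]] [0.05272857 0.05139383 0.05279698 0.05175281]
yaw 5.695051370482396
0.1 [ 0.1538 -0.5013  0.2305] [ 9.889e-01  1.483e-01 -1.000e-04 -9.000e-04] [-1.273  0.261 -0.139  1.173 -0.     1.571] [ 0.2 -0.6 -0. ] 1.002 0.0
offset [ 58.88 -63.69 -16.84] twist [ -0.1  -0.1 -77.9] q6 1.57
```

>>> drive_tool([
  {"twist":[0,0,-10],"offset":[4,-4,-5],"claw":0.5},
  {"twist":[0,0,-20],"offset":[8,-8,-10],"claw":0.5},
  {"twist":[0,0,-30],"offset":[12,-12,-15],"claw":0.5},
  {"twist":[0,0,-40],"offset":[16,-16,-17],"claw":0.5},
  {"twist":[0,0,-50],"offset":[20,-20,-17],"claw":0.5},
], force=40)

```text
clock: 0.72
tcp_pos: [0.2754, -0.274, 0.398]
tool_rot: [0.832, 0.554, 0.0, 0.001]
force: [1.9, 0.3, -0.0]
finger_gap: 0.497
grasp_force: 0.0
```

Run:
```python
from h import *
st(); plan([.53,.28,.40],5.7)
```

```text
0.72 [ 0.2754 -0.274   0.398 ] [8.324e-01 5.541e-01 4.000e-04 1.400e-03] [-0.783  0.    -0.017  1.551  0.     1.184] [ 1.9  0.3 -0. ] 0.497 0.0
offset [60.93  2.11 -0.25] twist [  0.1   0.1 -28.4] q6 1.18
```

>>> drive_tool([
  {"twist":[0,0,-6],"offset":[6,0,0],"claw":0.5},
  {"twist":[0,0,-12],"offset":[12,0,0],"claw":0.5},
  {"twist":[0,0,-18],"offset":[18,0.5,0],"claw":0.5},
  {"twist":[0,0,-24],"offset":[24,1,0],"claw":0.5},
  {"twist":[0,0,-28.4],"offset":[30,1,0],"claw":0.5},
])

```text
clock: 1.35
tcp_pos: [0.4011, -0.0005, 0.3962]
tool_rot: [0.672, 0.741, -0.0, 0.0]
force: [0.3, -1.1, -0.1]
finger_gap: 0.5
grasp_force: 0.0
```

Run:
```python
from h import *
st(); plan([.53,.28,.40],5.7)
```

```text
1.35 [ 0.4011 -0.0005  0.3962] [ 6.715e-01  7.410e-01 -1.000e-04  1.000e-04] [-1.000e-03  2.500e-02  3.000e-03  1.549e+00 -0.000e+00  1.472e+00] [ 0.3 -1.1 -0.1] 0.5 0.0
offset [26.65 15.58 -0.39] twist [ 0.   0.  -0.1] q6 1.47
```

>>> drive_tool([
  {"twist":[0,0,0],"offset":[5,3,0],"claw":0.5},
  {"twist":[0,0,0],"offset":[10,6,0],"claw":0.5},
  {"twist":[0,0,0],"offset":[15,9,0],"claw":0.5},
  {"twist":[0,0,0],"offset":[20,12,0],"claw":0.5},
  {"twist":[0,0,0],"offset":[23,15.5,0],"claw":0.5},
])

```text
clock: 1.98
tcp_pos: [0.5331, 0.2439, 0.396]
tool_rot: [0.672, 0.741, -0.0, -0.0]
force: [1.1, -0.8, 0.9]
finger_gap: 0.502
grasp_force: 0.0
```

>>> drive_tool([
  {"twist":[0,0,0],"offset":[3.5,0,0],"claw":0.5},
  {"twist":[0,0,0],"offset":[3.5,0,0],"claw":0.5},
  {"twist":[0,0,0],"offset":[3.5,0,0],"claw":0.5},
])

```text
clock: 2.35
tcp_pos: [0.5294, 0.2757, 0.3961]
tool_rot: [0.673, 0.74, -0.001, 0.0]
force: [-0.2, -1.3, 0.2]
finger_gap: 0.498
grasp_force: 0.0
```

Run:
```python
from h import *
st(); save('wrist','w0.png',s=1.42)
for p in [(.523,.372,.157),(.476,.17,.172)]: print(w2px('wrist',p)*1.42)
```

```text
2.35 [0.5294 0.2757 0.3961] [ 6.725e-01  7.401e-01 -6.000e-04  0.000e+00] [ 4.800e-01  3.960e-01  4.880e-01  1.664e+00 -1.000e-03  1.956e+00] [-0.2 -1.3  0.2] 0.498 0.0
[396.44163742 115.63722919]
[314.00284452 374.29741583]
```

View pics/w0.png

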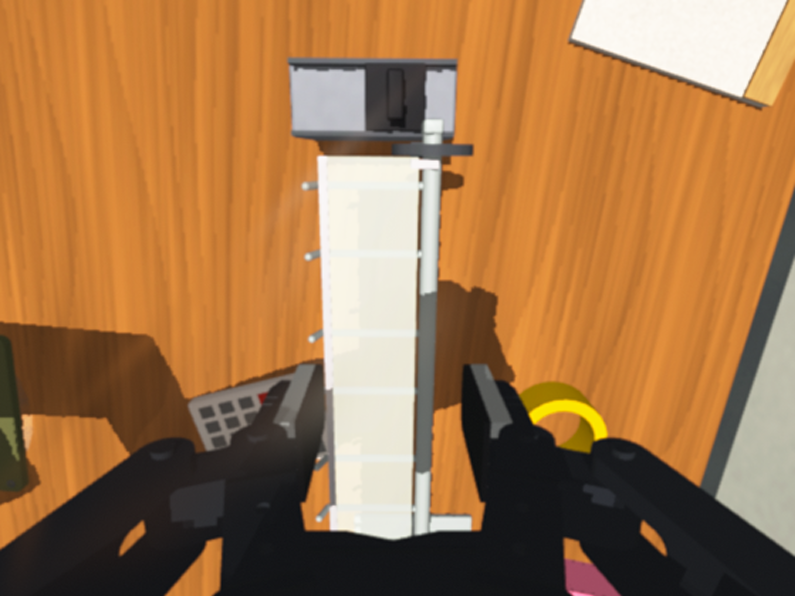

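The tab's top face is at about (396,90). The prong tips are at (306,186), (309,256) and (313,338), and the rail runs from (432,130) to (424,530).

Run:
```python
from h import *
# redo from the same pose (arm has not moved)
k=1/1.42
t=px2w('wrist',396*k,90*k,.157); print('tab',t)
P=np.array([px2w('wrist',u*k,v*k,.172)[:2] for u,v in [(306,186),(309,256),(313,338)]]); print('tips',P.round(4),np.linalg.norm(np.diff(P,axis=0),axis=1))
r=np.array([px2w('wrist',u*k,v*k,.162)[:2] for u,v in [(432,135),(431,200),(427,390),(423,500)]]); print('rail',r.round(4))
d=np.polyfit(r[:,1],r[:,0],1);print(np.degrees(np.arctan(-d[0])))
B=np.array([px2w('wrist',u*k,v*k,.115)[:2] for u,v in [(291,60),(457,60),(455,135),(293,135)]]);print('box',B.round(4),np.linalg.norm(np.diff(B,axis=0),axis=1))
```

```text
tab [0.52102225 0.38906283 0.157     ]
tips [[0.4628 0.3174]
 [0.4674 0.2663]
 [0.4736 0.2011]] [0.05127572 0.06556766]
rail [[0.5497 0.361 ]
 [0.5544 0.3152]
 [0.5692 0.1599]
 [0.578  0.0518]]
5.251237432800642
box [[0.4374 0.4076]
 [0.5659 0.4197]
 [0.5716 0.3646]
 [0.4411 0.3522]] [0.12911914 0.05546218 0.13108332]
```

Box size (129–131 × 55 mm) and tab position (rack y 245 mm, midway on the box) both match what they should be, so I'll go to the catch.

```bash
cat >> h.py <<'E'
YAW=5.4; O=np.array([.5718,.1473])
def rk(x,y,z): 
    a=np.radians(YAW); return np.array([*(O+x*np.array([np.cos(a),np.sin(a)])+y*np.array([-np.sin(a),np.cos(a)])),z])
def rinv(p):
    a=np.radians(YAW); d=np.array(p[:2])-O; return np.array([d@[np.cos(a),np.sin(a)],d@[-np.sin(a),np.cos(a)]])
E
python3 - <<'E'
from h import *
plan(rk(-.028,.251,.20),5.4)
E
```

```text
offset [11.97  0.22 19.64] twist [-0.  0.  0.] q6 1.96
```

>>> drive_tool([
  {"twist":[0,0,0],"offset":[4,0,4],"claw":0.3},
  {"twist":[0,0,0],"offset":[8,0,8],"claw":0.3},
  {"twist":[0,0,0],"offset":[12,0.2,12],"claw":0.3},
  {"twist":[0,0,0],"offset":[12,0.2,16],"claw":0.3},
  {"twist":[0,0,0],"offset":[12,0.2,19.6],"claw":0.3},
])

```text
clock: 3.02
tcp_pos: [0.52, 0.3948, 0.1993]
tool_rot: [0.673, 0.74, -0.0, 0.0]
force: [0.4, 0.2, 0.6]
finger_gap: 0.301
grasp_force: 0.0
```

>>> drive_tool([
  {"twist":[0,0,0],"offset":[0,0,0],"claw":0.3},
  {"twist":[0,0,0],"offset":[0,0,0],"claw":0.3},
])

```text
clock: 3.28
tcp_pos: [0.5211, 0.3954, 0.2025]
tool_rot: [0.673, 0.74, 0.001, 0.0]
force: [0.4, -0.8, 0.3]
finger_gap: 0.301
grasp_force: 0.0
```

Run:
```python
from h import *
st(); plan(rk(-.028,.251,.142),5.4); save('wrist','w1.png',(180,0,400,200),3)
print((w2px('wrist',[.521,.389,.157])-[180,0])*3)
```

```text
3.27 [0.5211 0.3954 0.2025] [6.730e-01 7.396e-01 1.200e-03 2.000e-04] [ 0.649  0.495  0.15   1.223 -0.     2.126] [ 0.4 -0.8  0.3] 0.301 0.0
offset [-0.09 -0.1   6.05] twist [ 0.1 -0.1 -0. ] q6 2.13
[281.95818499 746.53914083]
```

View pics/w1.png

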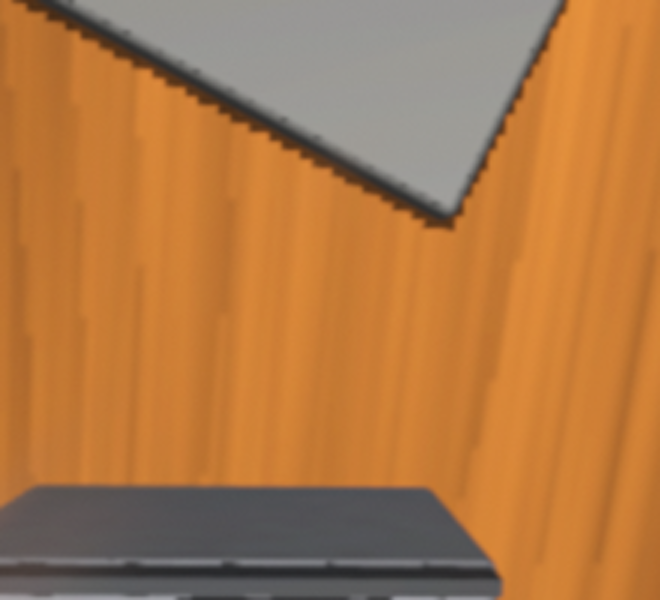

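The crop missed the tab: it shows only the box's far face. I'll take another crop from the same picture.

Run:
```python
import cv2
im=cv2.imread('pics/raw_w1.png')
cv2.imwrite('pics/w1b.png',cv2.resize(im[170:420,140:420],None,fx=2.4,fy=2.4,interpolation=cv2.INTER_CUBIC))
```

```text
(no output)
```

View pics/w1b.png

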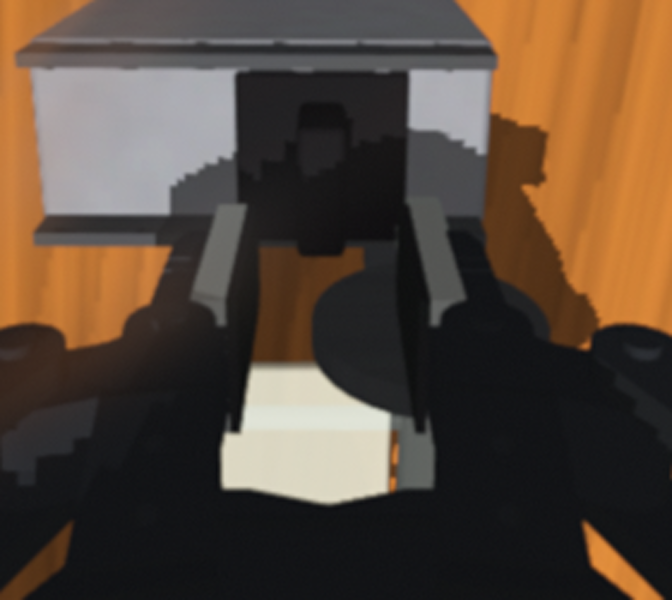

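The tab is at crop (322,180), centred between the finger pads, and agrees with the prediction of (321,189). Now I'll grip it and slide the catch open.

>>> drive_tool([
  {"twist":[0,0,0],"offset":[0,0,2],"claw":0.3},
  {"twist":[0,0,0],"offset":[0,0,4],"claw":0.3},
  {"twist":[0,0,0],"offset":[0,0,5.8],"claw":0.3},
  {"twist":[0,0,0],"offset":[0,0,5.8],"claw":0.3},
])

```text
clock: 3.82
tcp_pos: [0.5205, 0.3956, 0.1431]
tool_rot: [0.673, 0.74, 0.0, 0.0]
force: [0.9, -0.3, 0.2]
finger_gap: 0.299
grasp_force: 0.0
```

>>> drive_tool([
  {"twist":[0,0,0],"offset":[0,0,0],"claw":0.05},
  {"twist":[0,0,0],"offset":[0,0,0],"claw":0.05},
  {"twist":[0,0,0],"offset":[0,0,0],"claw":0.05},
  {"twist":[0,0,0],"offset":[0,0,0],"claw":0.05},
], force=25)

```text
clock: 4.32
tcp_pos: [0.521, 0.3963, 0.1444]
tool_rot: [0.673, 0.74, 0.001, 0.0]
force: [-1.2, -0.8, 5.7]
finger_gap: 0.134
grasp_force: 28.0
```

>>> drive_tool([
  {"twist":[0,0,0],"offset":[0,-1.4,-0.1],"claw":0.05},
  {"twist":[0,0,0],"offset":[0,-2.8,-0.1],"claw":0.05},
  {"twist":[0,0,0],"offset":[0,-4.2,-0.1],"claw":0.05},
  {"twist":[0,0,0],"offset":[0,-5.4,-0.1],"claw":0.05},
  {"twist":[0,0,0],"offset":[0,-5.7,-0.1],"claw":0.05},
])

```text
clock: 4.95
tcp_pos: [0.4659, 0.3913, 0.1445]
tool_rot: [0.673, 0.74, 0.003, 0.002]
force: [13.1, 1.6, -1.6]
finger_gap: 0.131
grasp_force: 27.2
```

>>> drive_tool([
  {"twist":[0,0,0],"offset":[0,0,0],"claw":0.05},
  {"twist":[0,0,0],"offset":[0,0,0],"claw":0.25},
  {"twist":[0,0,0],"offset":[0,0,0],"claw":0.25},
  {"twist":[0,0,0],"offset":[0,0,0],"claw":0.25},
])

```text
clock: 5.45
tcp_pos: [0.4621, 0.3898, 0.1427]
tool_rot: [0.672, 0.74, -0.001, -0.0]
force: [0.6, 1.3, -0.5]
finger_gap: 0.251
grasp_force: 0.0
```

>>> drive_tool([
  {"twist":[0,0,0],"offset":[0,0,-2],"claw":0.25},
  {"twist":[0,0,0],"offset":[0,0,-4],"claw":0.25},
  {"twist":[0,0,0],"offset":[0,0,-5],"claw":0},
  {"twist":[0,0,0],"offset":[0,2,-5],"claw":0},
  {"twist":[0,0,0],"offset":[0,5.6,-5],"claw":0},
])

```text
clock: 6.08
tcp_pos: [0.5184, 0.3957, 0.1935]
tool_rot: [0.672, 0.74, -0.001, -0.0]
force: [1.1, 0.2, 0.3]
finger_gap: -0.003
grasp_force: 0.0
```

>>> drive_tool([
  {"twist":[0,0,0],"offset":[0,0,0],"claw":0},
  {"twist":[0,0,0],"offset":[0,0,0],"claw":0},
])

```text
clock: 6.32
tcp_pos: [0.5184, 0.3953, 0.1927]
tool_rot: [0.673, 0.74, -0.001, -0.0]
force: [0.1, -0.0, -0.5]
finger_gap: 0.003
grasp_force: 0.0
```

Run:
```python
from h import *
st(); plan(rk(-.028,.251,.130),5.4); im=save('wrist','w2.png',(120,150,440,420),2.4)
```

```text
6.33 [0.5184 0.3953 0.1927] [ 6.726e-01  7.400e-01 -1.100e-03 -4.000e-04] [0.651 0.498 0.13  1.205 0.    2.127] [ 0.1 -0.  -0.5] 0.003 0.0
offset [-0.08  0.2   6.27] twist [-0.1  0.   0.1] q6 2.13
```

View pics/w2.png

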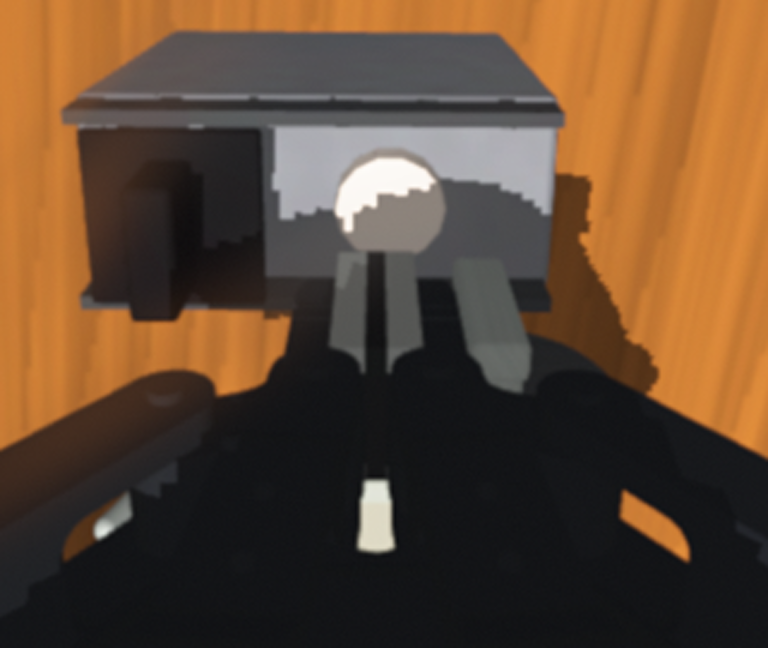

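The catch is fully open on the left at (160,220). The button is uncovered at crop (390,205), and the shut fingers sit just in front of it.

Run:
```python
from h import *
p=px2w('wrist',120+390/2.4,150+202/2.4,.125); print(p,rinv(p)); plan([*(p[:2]),.13],5.4)
```

```text
[0.52255974 0.38969418 0.125     ] [-0.02621042  0.24595234]
offset [-0.6   0.39  6.29] twist [-0.1  0.   0.1] q6 2.13
```

>>> drive_tool([
  {"twist":[0,0,0],"offset":[0,0.3,2.5],"claw":0},
  {"twist":[0,0,0],"offset":[0,0.3,5],"claw":0},
  {"twist":[0,0,0],"offset":[0,0.3,6.4],"claw":0},
  {"twist":[0,0,0],"offset":[0,0.3,7.1],"claw":0},
  {"twist":[0,0,0],"offset":[0,0.3,7.6],"claw":0},
])

```text
clock: 7.0
tcp_pos: [0.5217, 0.396, 0.118]
tool_rot: [0.672, 0.74, -0.0, -0.0]
force: [-1.9, -1.2, 2.9]
finger_gap: 0.002
grasp_force: 1.7
```

>>> drive_tool([
  {"twist":[0,0,0],"offset":[0,0,0],"claw":0},
  {"twist":[0,0,0],"offset":[0,0,-4],"claw":0},
  {"twist":[0,0,0],"offset":[0,0,-10],"claw":0},
  {"twist":[0,0,0],"offset":[0,0,-16],"claw":0},
  {"twist":[0,0,0],"offset":[0,0,-22],"claw":0},
])

```text
clock: 7.62
tcp_pos: [0.5228, 0.3962, 0.3403]
tool_rot: [0.673, 0.74, 0.002, 0.0]
force: [1.6, 1.4, -0.2]
finger_gap: 0.002
grasp_force: 0.0
```

>>> drive_tool([
  {"twist":[0,0,0],"offset":[-6,0,-2],"claw":0.5},
  {"twist":[0,0,0],"offset":[-12,0,-5],"claw":0.5},
  {"twist":[0,0,0],"offset":[-18,0,-5],"claw":0.5},
  {"twist":[0,0,0],"offset":[-24,-1,-5],"claw":0.5},
  {"twist":[0,0,0],"offset":[-28,-2,-5],"claw":0.5},
])

```text
clock: 8.25
tcp_pos: [0.5295, 0.1128, 0.3885]
tool_rot: [0.673, 0.739, 0.001, 0.001]
force: [0.8, -1.1, 0.5]
finger_gap: 0.502
grasp_force: 0.0
```

>>> drive_tool([
  {"twist":[0,0,0],"offset":[0,0,0],"claw":0.5},
  {"twist":[0,0,0],"offset":[0,0,0],"claw":0.5},
  {"twist":[0,0,0],"offset":[0,0,0],"claw":0.5},
])

```text
clock: 8.62
tcp_pos: [0.5294, 0.1165, 0.3874]
tool_rot: [0.672, 0.741, 0.0, 0.0]
force: [-1.3, 0.0, 0.7]
finger_gap: 0.502
grasp_force: 0.0
```

Run:
```python
from h import *
st(); save('wrist','w3.png',s=1.42)
for i,y in enumerate((-.2,-.082,.036,.154)):
    for s in(-.026,.026): print(i,(w2px('wrist',rk(-.0925,y+s,.172))*1.42).round(0),end=' ')
```

```text
8.62 [0.5294 0.1165 0.3874] [6.721e-01 7.405e-01 3.000e-04 1.000e-04] [0.216 0.28  0.292 1.583 0.    1.69 ] [-1.3  0.   0.7] 0.502 0.0
0 [336. 487.] 0 [334. 433.] 1 [331. 358.] 1 [329. 293.] 2 [326. 204.] 2 [323. 126.] 3 [320.  18.] 3 [316. -77.]
```

View pics/w3.png

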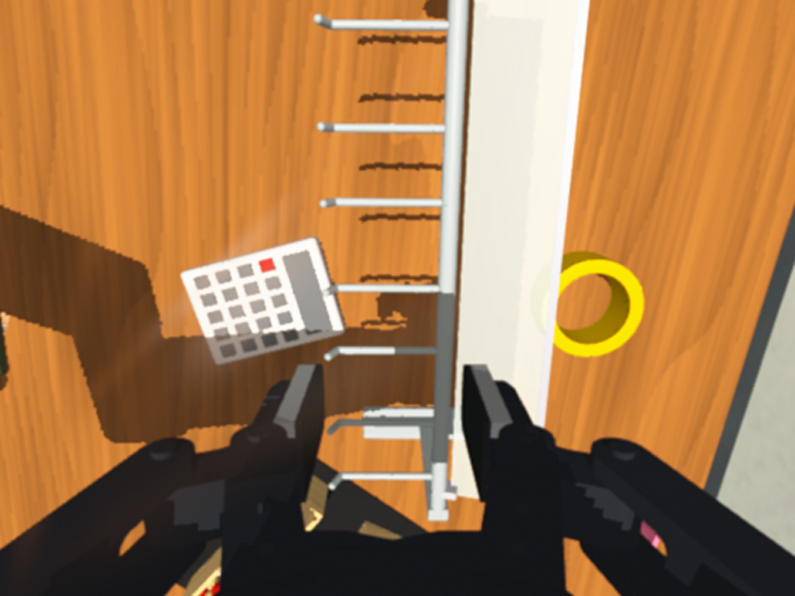

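The flap is open behind the rail, and the prong tips at (322,127), (326,204), (330,290), (332,356), (334,430) and (335,486) fall on the predictions within about 2 px, so the rack pose is good. Next I'll look at the mat.

Run:
```python
from h import *
plan([.45,-.36,.45],5.4)
```

```text
offset [-46.66 -12.51  -6.28] twist [ 0.  -0.   0.2] q6 1.69
```

>>> drive_tool([
  {"twist":[0,0,0],"offset":[-5,-2,-1],"claw":0.5},
  {"twist":[0,0,0],"offset":[-10,-4,-2],"claw":0.5},
  {"twist":[0,0,0],"offset":[-15,-6,-4],"claw":0.5},
  {"twist":[0,0,0],"offset":[-20,-8,-6],"claw":0.5},
  {"twist":[0,0,0],"offset":[-25,-10,-6],"claw":0.5},
])

```text
clock: 9.3
tcp_pos: [0.4539, -0.144, 0.4489]
tool_rot: [0.672, 0.741, 0.001, 0.002]
force: [0.5, -0.6, -0.2]
finger_gap: 0.502
grasp_force: 0.0
```

>>> drive_tool([
  {"twist":[0,0,0],"offset":[-5,-1,0],"claw":0.5},
  {"twist":[0,0,0],"offset":[-10,-2,0],"claw":0.5},
  {"twist":[0,0,0],"offset":[-15,-2.5,0],"claw":0.5},
  {"twist":[0,0,0],"offset":[-20,-2.5,0],"claw":0.5},
  {"twist":[0,0,0],"offset":[-21.7,-2.5,0],"claw":0.5},
])

```text
clock: 9.93
tcp_pos: [0.4499, -0.3637, 0.4459]
tool_rot: [0.673, 0.74, -0.0, -0.001]
force: [-0.0, -0.6, 0.2]
finger_gap: 0.498
grasp_force: 0.0
```

>>> drive_tool([
  {"twist":[0,0,0],"offset":[0,0,0],"claw":0.5},
  {"twist":[0,0,0],"offset":[0,0,0],"claw":0.5},
])

```text
clock: 10.18
tcp_pos: [0.4495, -0.3604, 0.4475]
tool_rot: [0.672, 0.74, 0.0, -0.0]
force: [-0.2, 0.5, 0.2]
finger_gap: 0.497
grasp_force: 0.0
```

Run:
```python
from h import *
st(); save('wrist','w4.png',s=1.42)
m,R,t=cam('wrist'); np.savez('w4.npz',R=R,t=t)
```

```text
10.18 [ 0.4495 -0.3604  0.4475] [ 6.721e-01  7.405e-01  2.000e-04 -2.000e-04] [-0.676  0.386  0.611  1.796  0.     0.798] [-0.2  0.5  0.2] 0.497 0.0
```

View pics/w4.png

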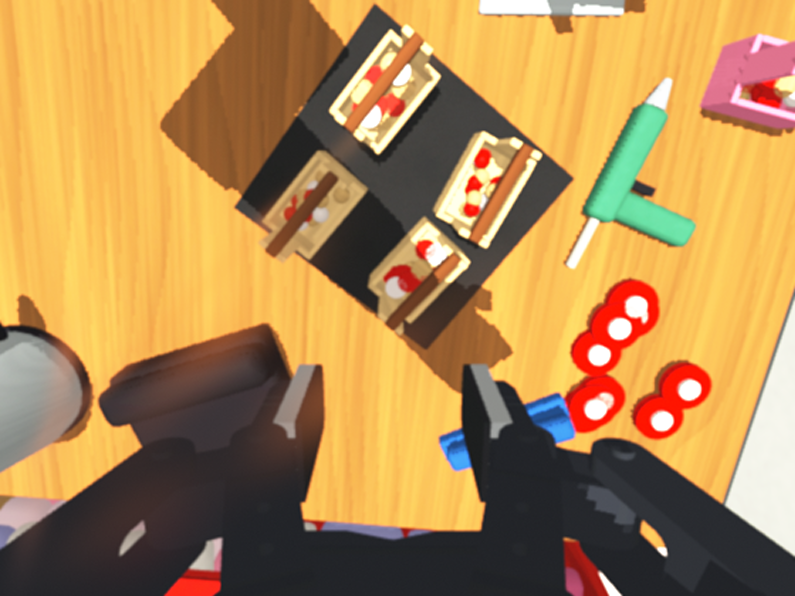

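The four plywood baskets' dark bars run (418,36)–(350,130), (537,155)–(478,238), (335,176)–(268,250) and (458,262)–(392,325). The pink look-alike is at (760,85), off the mat. I'll measure the bars by colour.

```bash
cat >> h.py <<'E'
def bars(img,seeds,z=.135,name='wrist',s=1.42):
    hsv=cv2.cvtColor(img,cv2.COLOR_BGR2HSV)
    out=[]
    for (a,b) in seeds:
        a=np.array(a)/s;b=np.array(b)/s
        m=np.zeros(img.shape[:2],np.uint8); cv2.line(m,tuple(a.astype(int)),tuple(b.astype(int)),255,13)
        col=hsv[int((a+b)[1]/2),int((a+b)[0]/2)].astype(int)
        k=((abs(hsv[:,:,0].astype(int)-col[0])<5)&(abs(hsv[:,:,1].astype(int)-col[1])<70)&(abs(hsv[:,:,2].astype(int)-col[2])<55)&(m>0)).astype(np.uint8)
        n,l,stt,c=cv2.connectedComponentsWithStats(k); i=1+np.argmax(stt[1:,4])
        pts=np.argwhere(l==i)[:,::-1].astype(np.float32); r=cv2.minAreaRect(pts)
        A=px2w(name,*(a),z);B=px2w(name,*(b),z); C=px2w(name,*r[0],z)
        bp=cv2.boxPoints(r); e=sorted([(np.linalg.norm(bp[0]-bp[1]),0),(np.linalg.norm(bp[1]-bp[2]),1)])
        j=e[1][1]; P=px2w(name,*bp[j],z);Q=px2w(name,*bp[(j+1)%4],z)
        j2=e[0][1]; w=np.linalg.norm(px2w(name,*bp[j2],z)-px2w(name,*bp[(j2+1)%4],z))
        ang=np.degrees(np.arctan2(*(Q-P)[1::-1]))%180; ang2=np.degrees(np.arctan2(*(B-A)[1::-1]))%180
        print('seg',C[:2].round(4),'len',np.linalg.norm(P-Q).round(3),'w',w.round(3),'ang',ang.round(1),'| hand',((A+B)/2)[:2].round(4),np.linalg.norm(B-A).round(3),ang2.round(1))
        out.append((C,ang))
    return out
E
python3 - <<'E'
from h import *
im=cv2.imread('pics/raw_w4.png')
bars(im,[((418,36),(350,130)),((537,155),(478,238)),((335,176),(268,250)),((458,262),(392,325))])
E
```

```text
seg [ 0.4287 -0.232 ] len 0.095 w 0.014 ang 55.1 | hand [ 0.4292 -0.2346] 0.094 57.4
seg [ 0.5508 -0.3183] len 0.096 w 0.01 ang 67.4 | hand [ 0.5485 -0.3177] 0.088 62.2
seg [ 0.3652 -0.3496] len 0.095 w 0.013 ang 54.2 | hand [ 0.3648 -0.3502] 0.093 51.6
seg [ 0.4819 -0.4152] len 0.087 w 0.017 ang 53.9 | hand [ 0.4851 -0.4146] 0.087 50.9
```

Run:
```python
from h import *
plan([.4287,-.233,.20],55.5-90)
```

```text
offset [12.85 -0.83 24.78] twist [ 0.  -0.  40.1] q6 0.8
```

>>> drive_tool([
  {"twist":[0,0,10],"offset":[4,0,4],"claw":0.5},
  {"twist":[0,0,20],"offset":[8,-0.4,8],"claw":0.5},
  {"twist":[0,0,30],"offset":[12.8,-0.8,13],"claw":0.5},
  {"twist":[0,0,40],"offset":[12.8,-0.8,18],"claw":0.5},
  {"twist":[0,0,40],"offset":[12.8,-0.8,23],"claw":0.5},
])

```text
clock: 10.85
tcp_pos: [0.4284, -0.2325, 0.2168]
tool_rot: [0.885, 0.466, 0.001, 0.001]
force: [0.7, -1.4, -0.7]
finger_gap: 0.5
grasp_force: 0.0
```

>>> drive_tool([
  {"twist":[0,0,0],"offset":[0,0,1.5],"claw":0.5},
  {"twist":[0,0,0],"offset":[0,0,1.5],"claw":0.5},
  {"twist":[0,0,0],"offset":[0,0,1.5],"claw":0.5},
])

```text
clock: 11.22
tcp_pos: [0.4296, -0.2346, 0.2039]
tool_rot: [0.885, 0.466, 0.001, 0.001]
force: [-0.1, 0.2, 0.1]
finger_gap: 0.501
grasp_force: 0.0
```

Run:
```python
from h import *
st(); plan([.4287,-.233,.111],55.5-90)
save('wrist','w5.png',s=1.42)
```

```text
11.22 [ 0.4296 -0.2346  0.2039] [8.849e-01 4.657e-01 7.000e-04 1.000e-03] [-0.5    0.212 -0.277  1.08   0.     1.673] [-0.1  0.2  0.1] 0.501 0.0
offset [ 0.08 -0.19  9.29] twist [ 0.1 -0.   0. ] q6 1.67
```

View pics/w5.png

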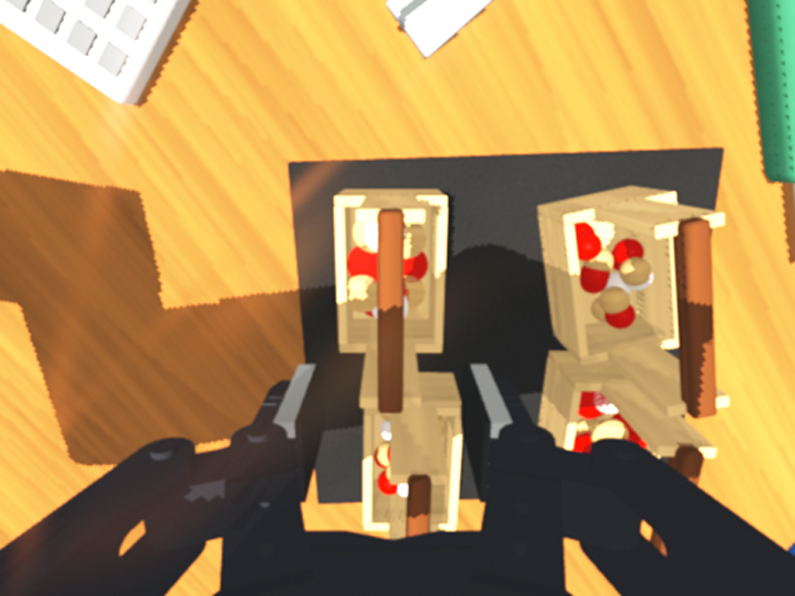

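The target bar runs (390,210)–(390,410), straight and centred between the pads at (300,400) and (490,400), so I'll grasp it.

>>> drive_tool([
  {"twist":[0,0,0],"offset":[0,0,3],"claw":0.5},
  {"twist":[0,0,0],"offset":[0,0,6],"claw":0.5},
  {"twist":[0,0,0],"offset":[0,0,9.2],"claw":0.5},
  {"twist":[0,0,0],"offset":[0,0,9.2],"claw":0.5},
])

```text
clock: 11.78
tcp_pos: [0.4278, -0.2342, 0.1096]
tool_rot: [0.885, 0.465, -0.001, -0.001]
force: [0.2, 0.1, 0.1]
finger_gap: 0.499
grasp_force: 0.0
```

>>> drive_tool([
  {"twist":[0,0,0],"offset":[0,0,0],"claw":0},
  {"twist":[0,0,0],"offset":[0,0,0],"claw":0},
  {"twist":[0,0,0],"offset":[0,0,0],"claw":0},
  {"twist":[0,0,0],"offset":[0,0,0],"claw":0},
  {"twist":[0,0,0],"offset":[0,0,0],"claw":0},
], force=60)

```text
clock: 12.4
tcp_pos: [0.4297, -0.2352, 0.1123]
tool_rot: [0.885, 0.465, 0.001, 0.001]
force: [-1.8, 0.5, 5.9]
finger_gap: 0.127
grasp_force: 59.1
```

>>> drive_tool([
  {"twist":[0,0,0],"offset":[0,0,-3],"claw":0},
  {"twist":[0,0,0],"offset":[0,0,-7],"claw":0},
  {"twist":[0,0,0],"offset":[0,0,-12],"claw":0},
  {"twist":[0,0,0],"offset":[0,0,-16],"claw":0},
  {"twist":[0,0,0],"offset":[0,0,-16],"claw":0},
])

```text
clock: 13.02
tcp_pos: [0.431, -0.236, 0.2745]
tool_rot: [0.885, 0.465, 0.002, 0.004]
force: [1.4, -0.3, -2.0]
finger_gap: 0.125
grasp_force: 59.1
```

Run:
```python
from h import *
st(); plan(rk(-.20,.154,.27),YAW)
```

```text
13.03 [ 0.431  -0.236   0.2745] [0.8851 0.4653 0.0023 0.0036] [-0.501  0.18  -0.131  1.251 -0.     1.673] [ 1.4 -0.3 -2. ] 0.125 59.1
offset [ 38.53 -35.36   0.18] twist [  0.5   0.1 -39.9] q6 1.67
```

>>> drive_tool([
  {"twist":[0,0,-8],"offset":[3.6,-3.3,0],"claw":0},
  {"twist":[0,0,-16],"offset":[7.7,-7,0],"claw":0},
  {"twist":[0,0,-24],"offset":[11.6,-10.6,0],"claw":0},
  {"twist":[0,0,-32],"offset":[15.4,-14,0],"claw":0},
  {"twist":[0,0,-40],"offset":[19.2,-17.6,0],"claw":0},
])

```text
clock: 13.65
tcp_pos: [0.3917, 0.0246, 0.2694]
tool_rot: [0.671, 0.741, -0.0, -0.0]
force: [1.2, -0.0, -1.2]
finger_gap: 0.124
grasp_force: 59.1
```

Run:
```python
from h import *
st(); plan(rk(-.20,.154,.27),YAW)
```

```text
13.65 [0.3917 0.0246 0.2694] [ 6.711e-01  7.414e-01 -4.000e-04 -4.000e-04] [ 0.063  0.017 -0.331  1.224  0.     1.534] [ 1.2 -0.  -1.2] 0.124 59.1
offset [25.92 -0.78 -0.05] twist [-0.1 -0.   0.3] q6 1.53
```

>>> drive_tool([
  {"twist":[0,0,0],"offset":[5,-0.2,0],"claw":0},
  {"twist":[0,0,0],"offset":[10,-0.5,0],"claw":0},
  {"twist":[0,0,0.3],"offset":[15,-0.8,2],"claw":0},
  {"twist":[0,0,0.3],"offset":[20,-0.8,5],"claw":0},
  {"twist":[0,0,0.3],"offset":[24,-0.8,8],"claw":0},
])

```text
clock: 14.28
tcp_pos: [0.361, 0.2629, 0.1888]
tool_rot: [0.674, 0.739, -0.0, -0.0]
force: [0.1, 0.4, -2.1]
finger_gap: 0.126
grasp_force: 59.1
```

>>> drive_tool([
  {"twist":[0,0,0],"offset":[1.9,0,1.7],"claw":0},
  {"twist":[0,0,0],"offset":[1.9,0,1.7],"claw":0},
  {"twist":[0,0,0],"offset":[1.9,0,1.7],"claw":0},
])

```text
clock: 14.65
tcp_pos: [0.3599, 0.2794, 0.1733]
tool_rot: [0.675, 0.738, -0.001, 0.0]
force: [0.8, -0.4, -1.8]
finger_gap: 0.125
grasp_force: 59.1
```

Run:
```python
from h import *
st(); o=arm.get_obs(); print(rinv(o['tcp_pos'])); plan(rk(-.055,.154,.174),YAW)
save('wrist','w6.png',s=1.42)
for y in (.036,.154):
  for s in (-.026,.026): print((w2px('wrist',rk(-.0925,y+s,.172))*1.42).round())
```

```text
14.65 [0.3599 0.2794 0.1733] [ 6.746e-01  7.382e-01 -6.000e-04  1.000e-04] [ 0.661  0.178 -0.404  0.989 -0.     2.142] [ 0.8 -0.4 -1.8] 0.125 59.1
[-0.19856182  0.15150134]
offset [ 0.31 14.35 -0.08] twist [-0.   0.1 -0.3] q6 2.14
[660. 710.]
[680. 607.]
[712. 450.]
[742. 300.]
```

View pics/w6.png

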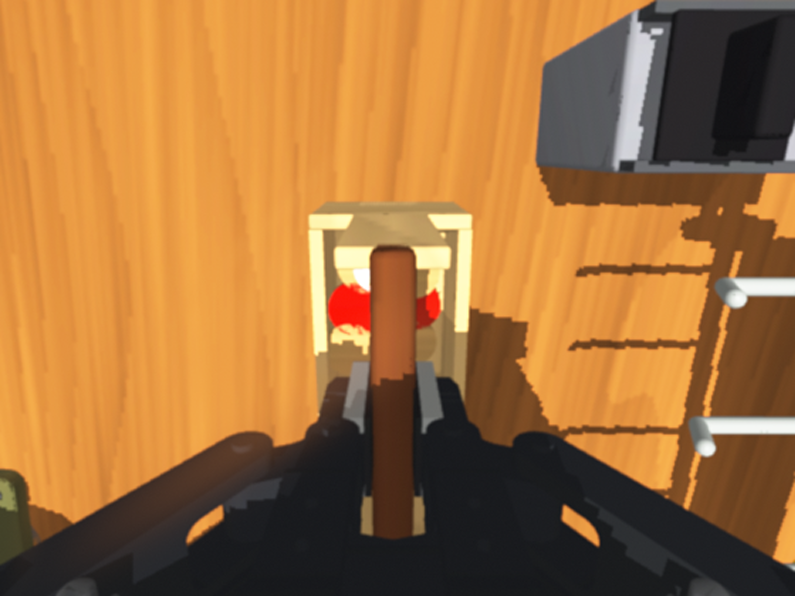

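The basket hangs straight in the grip, with its bar along (391,248)–(391,538). The hook-3 prong tips are at (738,293) and (707,448), near the prediction. I'll check the bar's centring in the grip.

Run:
```python
from h import *
z=arm.get_obs()['tcp_pos'][2]+.025
for v in (248,538): print(rinv(px2w('wrist',391/1.42,v/1.42,z))-rinv(arm.get_obs()['tcp_pos']))
```

```text
[-1.55393630e-06  4.98368377e-02]
[-0.00047355 -0.03416097]
```

>>> drive_tool([
  {"twist":[0,0,0],"offset":[0.1,3.5,0],"claw":0},
  {"twist":[0,0,0],"offset":[0.1,7,0],"claw":0},
  {"twist":[0,0,0],"offset":[0.1,10.5,0],"claw":0},
  {"twist":[0,0,0],"offset":[0.1,14.3,0],"claw":0},
  {"twist":[0,0,0],"offset":[0.1,14.3,0],"claw":0},
])

```text
clock: 15.32
tcp_pos: [0.5062, 0.2935, 0.1742]
tool_rot: [0.676, 0.737, 0.002, 0.001]
force: [0.3, -0.0, -2.8]
finger_gap: 0.128
grasp_force: 59.1
```

>>> drive_tool([
  {"twist":[0,0,0],"offset":[0,0,1],"claw":0},
  {"twist":[0,0,0],"offset":[0,0,2],"claw":0},
  {"twist":[0,0,0],"offset":[0,0,2.6],"claw":0},
  {"twist":[0,0,0],"offset":[0,0,2.7],"claw":0},
])

```text
clock: 15.82
tcp_pos: [0.5011, 0.2936, 0.1469]
tool_rot: [0.674, 0.738, -0.001, -0.0]
force: [-3.9, -1.6, 7.3]
finger_gap: 0.13
grasp_force: 60.3
```

>>> drive_tool([
  {"twist":[0,0,0],"offset":[0,0,0],"claw":0.2},
  {"twist":[0,0,0],"offset":[0,0,0],"claw":0.3},
  {"twist":[0,0,0],"offset":[0,0,0],"claw":0.35},
  {"twist":[0,0,0],"offset":[0,0,-2],"claw":0.35},
  {"twist":[0,0,0],"offset":[0,0,-5],"claw":0.35},
])

```text
clock: 16.45
tcp_pos: [0.5018, 0.2937, 0.1959]
tool_rot: [0.675, 0.738, -0.001, -0.0]
force: [-1.2, -1.1, -0.4]
finger_gap: 0.351
grasp_force: 0.0
```

>>> drive_tool([
  {"twist":[0,0,0],"offset":[0,0,-5],"claw":0.5},
  {"twist":[0,0,0],"offset":[0,0,-10],"claw":0.5},
  {"twist":[0,0,0],"offset":[0,0,-15],"claw":0.5},
  {"twist":[0,0,0],"offset":[-5,0,-19],"claw":0.5},
  {"twist":[0,0,0],"offset":[-10,0,-21],"claw":0.5},
])

```text
clock: 17.08
tcp_pos: [0.5122, 0.1942, 0.4088]
tool_rot: [0.674, 0.739, 0.002, 0.001]
force: [1.1, -0.4, -0.4]
finger_gap: 0.497
grasp_force: 0.0
```

Run:
```python
from h import *
st(); save('wrist','w7.png',s=1.42);m,R,t=cam('wrist')
print((w2px('wrist',rk(-.055,.154,.171))*1.42).round(), (w2px('wrist',rk(-.055,.106,.171))*1.42).round(),(w2px('wrist',rk(-.055,.202,.171))*1.42).round())
plan([.45,-.36,.45],5.4)
```

```text
17.07 [0.5122 0.1942 0.4088] [0.6738 0.7389 0.0016 0.0009] [ 0.363  0.297  0.372  1.642 -0.     1.841] [ 1.1 -0.4 -0.4] 0.497 0.0
[389.  99.] [389. 168.] [388.  24.]
offset [-54.09 -10.97  -3.73] twist [ 0.4  0.2 -0.4] q6 1.84
```

View pics/w7.png

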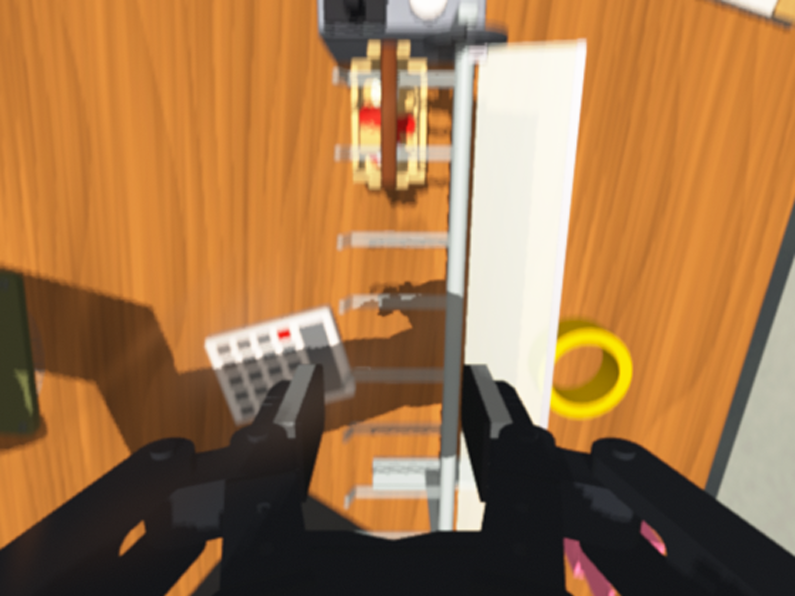

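The first basket hangs on hook 3, with its bar along (390,45)–(390,185) across both prongs. Few views are left, so I'll make the bar finding automatic and test it on the earlier picture of the mat.

```bash
cat >> h.py <<'E'
def find(img,Rt=None,z=.135):
    """dark brown bars on wrist image -> world mid, bar angle, length"""
    m=arm.camera_model('wrist'); 
    if Rt is None: _,R,t=cam('wrist')
    else: R,t=Rt
    def w(p):
        d=R.T@np.array([(p[0]-m['cx'])/m['fx'],(p[1]-m['cy'])/m['fy'],1]); c=-R.T@t; return (c+d*(z-c[2])/d[2])[:2]
    h=cv2.cvtColor(img,cv2.COLOR_BGR2HSV).astype(int); H,S,V=h[...,0],h[...,1],h[...,2]
    k=((H>=4)&(H<=12)&(S>110)&(V>45)&(V<190)).astype(np.uint8)
    n,l,s,c=cv2.connectedComponentsWithStats(k)
    for i in range(1,n):
        if s[i,4]<150: continue
        r=cv2.minAreaRect(np.argwhere(l==i)[:,::-1].astype(np.float32)); b=cv2.boxPoints(r)
        e=[np.linalg.norm(w(b[j])-w(b[j+1])) for j in (0,1)]; j=int(np.argmax(e))
        if not .07<max(e)<.115 or min(e)>.03: continue
        d=w(b[j+1])-w(b[j]); print('bar',w(r[0]).round(4),'L',round(max(e),3),'W',round(min(e),3),'ang',(np.degrees(np.arctan2(d[1],d[0]))%180).round(1),'px',np.round(r[0]))
E
python3 - <<'E'
from h import *
d=np.load('w4.npz'); im=cv2.imread('pics/raw_w4.png'); find(im,(d['R'],d['t']))
h=cv2.cvtColor(im,cv2.COLOR_BGR2HSV)
for u,v in [(384,83),(395,70),(507,197),(490,220),(300,213),(325,190),(425,293),(440,280),(405,312),(200,100)]: print(h[int(v/1.42),int(u/1.42)],end=' ')
E
```

```text
bar [ 0.3625 -0.3492] L 0.093 W 0.024 ang 60.7 px [210. 150.]
[ 12 182 223] [ 12 182 218] [ 17 132 209] [ 12 184 206] [ 11 169 113] [ 10 164 101] [ 11 168 103] [ 11 181 175] [ 11 172 110] [ 14 177 151]
```

>>> drive_tool([
  {"twist":[0,0,0],"offset":[-6,-1.2,-0.5],"claw":0.5},
  {"twist":[0,0,0],"offset":[-12,-2.4,-1],"claw":0.5},
  {"twist":[0,0,0],"offset":[-18,-3.6,-2],"claw":0.5},
  {"twist":[0,0,0],"offset":[-24,-4.8,-3],"claw":0.5},
  {"twist":[0,0,0],"offset":[-30,-6,-3.7],"claw":0.5},
])

```text
clock: 17.75
tcp_pos: [0.4785, -0.1114, 0.4439]
tool_rot: [0.674, 0.738, 0.0, 0.0]
force: [1.8, -0.5, -1.2]
finger_gap: 0.502
grasp_force: 0.0
```

>>> drive_tool([
  {"twist":[0,0,0],"offset":[-6,-1.2,0],"claw":0.5},
  {"twist":[0,0,0],"offset":[-12,-2.4,0],"claw":0.5},
  {"twist":[0,0,0],"offset":[-18,-3.6,0],"claw":0.5},
  {"twist":[0,0,0],"offset":[-24,-5,0],"claw":0.5},
  {"twist":[0,0,0],"offset":[-24,-5,0],"claw":0.5},
])

```text
clock: 18.38
tcp_pos: [0.4498, -0.3573, 0.4415]
tool_rot: [0.677, 0.736, -0.0, -0.001]
force: [-0.1, 0.8, -0.3]
finger_gap: 0.495
grasp_force: 0.0
```

>>> drive_tool([
  {"twist":[0,0,0],"offset":[0,0,0],"claw":0.5},
  {"twist":[0,0,0],"offset":[0,0,0],"claw":0.5},
])

```text
clock: 18.62
tcp_pos: [0.4509, -0.3519, 0.4439]
tool_rot: [0.674, 0.739, 0.0, 0.0]
force: [0.3, -0.4, 0.4]
finger_gap: 0.497
grasp_force: 0.0
```

Run:
```python
from h import *
st(); Rt=cam('wrist')[1:]; im=arm.get_image('wrist')[:,:,::-1].copy(); cv2.imwrite('pics/raw_w8.png',im); np.savez('w8.npz',R=Rt[0],t=Rt[1]); find(im,Rt)
```

```text
18.62 [ 0.4509 -0.3519  0.4439] [6.739e-01 7.388e-01 2.000e-04 2.000e-04] [-0.663  0.373  0.58   1.778  0.     0.816] [ 0.3 -0.4  0.4] 0.497 0.0
bar [ 0.3624 -0.3487] L 0.093 W 0.025 ang 60.6 px [208. 156.]
```

```bash
sed -i 's/k=((H>=4).*/k=((H>=9)\&(H<=12)\&(S>155)\&(V>60)\&(V<235)).astype(np.uint8); k=cv2.morphologyEx(k,cv2.MORPH_OPEN,np.ones((3,3),np.uint8))/; s/if not .07<max(e)<.115 or min(e)>.03/if not .05<max(e)<.13 or min(e)>.03/' h.py
python3 - <<'E'
from h import *
for n in '48':
    d=np.load(f'w{n}.npz'); im=cv2.imread(f'pics/raw_w{n}.png'); find(im,(d['R'],d['t'])); print()
E
```

```text
bar [ 0.4288 -0.2334] L 0.094 W 0.011 ang 55.2 px [270.  58.]
bar [ 0.5412 -0.3143] L 0.096 W 0.012 ang 67.3 px [352. 136.]
bar [ 0.3643 -0.3502] L 0.094 W 0.011 ang 54.4 px [211. 151.]
bar [ 0.4814 -0.4106] L 0.093 W 0.014 ang 51.9 px [297. 204.]
bar [ 0.295  -0.4798] L 0.093 W 0.01 ang 23.0 px [157. 239.]

bar [ 0.5412 -0.3142] L 0.095 W 0.012 ang 67.0 px [350. 142.]
bar [ 0.3646 -0.3502] L 0.094 W 0.011 ang 54.6 px [210. 158.]
bar [ 0.4821 -0.4112] L 0.093 W 0.013 ang 53.5 px [295. 211.]
bar [ 0.2934 -0.4786] L 0.09 W 0.01 ang 23.3 px [154. 245.]
bar [ 0.3862 -0.5254] L 0.059 W 0.02 ang 93.0 px [220. 282.]
```

Now three bars remain with the right size (93–96 × 11–13 mm), and nothing has moved since the earlier picture. Next is the basket at (0.541, −0.314), to hook 2.

Run:
```python
from h import *
plan([.5412,-.3143,.111],67-90)
```

```text
offset [ 2.91  9.31 33.31] twist [ 0.   0.  28.3] q6 0.82
```

>>> drive_tool([
  {"twist":[0,0,8],"offset":[1,3,4],"claw":0.5},
  {"twist":[0,0,16],"offset":[2,6,9],"claw":0.5},
  {"twist":[0,0,24],"offset":[2.9,9.3,14],"claw":0.5},
  {"twist":[0,0,28.3],"offset":[2.9,9.3,19],"claw":0.5},
  {"twist":[0,0,28.3],"offset":[2.9,9.3,23],"claw":0.5},
])

```text
clock: 19.3
tcp_pos: [0.5407, -0.3136, 0.2116]
tool_rot: [0.834, 0.552, -0.0, -0.001]
force: [-0.6, 1.1, -0.2]
finger_gap: 0.501
grasp_force: 0.0
```

>>> drive_tool([
  {"twist":[0,0,0],"offset":[0,0,0],"claw":0.5},
  {"twist":[0,0,0],"offset":[0,0,0],"claw":0.5},
])

```text
clock: 19.55
tcp_pos: [0.5417, -0.3158, 0.2157]
tool_rot: [0.834, 0.551, 0.001, 0.001]
force: [0.3, -0.0, -0.5]
finger_gap: 0.504
grasp_force: 0.0
```

Run:
```python
from h import *
st(); Rt=cam('wrist')[1:]; im=arm.get_image('wrist')[:,:,::-1].copy(); cv2.imwrite('pics/raw_w9.png',im); np.savez('w9.npz',R=Rt[0],t=Rt[1]); find(im,Rt)
plan([.5412,-.3143,.111],67-90)
```

```text
19.55 [ 0.5417 -0.3158  0.2157] [8.343e-01 5.514e-01 7.000e-04 1.300e-03] [-0.528  0.441  0.094  1.221  0.     1.446] [ 0.3 -0.  -0.5] 0.504 0.0
bar [ 0.5444 -0.3128] L 0.094 W 0.011 ang 68.5 px [278. 213.]
bar [ 0.4946 -0.3974] L 0.064 W 0.011 ang 52.7 px [261. 339.]
offset [ 0.15 -0.21 10.53] twist [ 0.3  0.  -0.1] q6 1.45
```

>>> drive_tool([
  {"twist":[0,0,0],"offset":[0.4,0.1,4],"claw":0.5},
  {"twist":[0,0,-1],"offset":[0.4,0.1,7.5],"claw":0.5},
  {"twist":[0,0,-1],"offset":[0.4,0.1,10.3],"claw":0.5},
  {"twist":[0,0,-1],"offset":[0.4,0.1,10.3],"claw":0.5},
])

```text
clock: 20.1
tcp_pos: [0.5429, -0.3126, 0.1105]
tool_rot: [0.83, 0.558, -0.0, -0.0]
force: [-0.4, 0.2, 0.5]
finger_gap: 0.5
grasp_force: 0.0
```

>>> drive_tool([
  {"twist":[0,0,0],"offset":[0,0,0],"claw":0},
  {"twist":[0,0,0],"offset":[0,0,0],"claw":0},
  {"twist":[0,0,0],"offset":[0,0,0],"claw":0},
  {"twist":[0,0,0],"offset":[0,0,0],"claw":0},
  {"twist":[0,0,0],"offset":[0,0,0],"claw":0},
], force=60)

```text
clock: 20.72
tcp_pos: [0.5441, -0.3135, 0.113]
tool_rot: [0.83, 0.558, 0.001, 0.002]
force: [-1.9, -0.2, 6.4]
finger_gap: 0.127
grasp_force: 59.7
```

>>> drive_tool([
  {"twist":[0,0,0],"offset":[0,0,-3],"claw":0},
  {"twist":[0,0,0],"offset":[0,0,-7],"claw":0},
  {"twist":[0,0,0],"offset":[0,0,-12],"claw":0},
  {"twist":[0,0,0],"offset":[0,0,-17],"claw":0},
  {"twist":[0,0,0],"offset":[0,0,-17],"claw":0},
])

```text
clock: 21.35
tcp_pos: [0.5454, -0.314, 0.286]
tool_rot: [0.83, 0.558, 0.002, 0.005]
force: [0.1, -0.9, -3.6]
finger_gap: 0.12
grasp_force: 59.0
```

Run:
```python
from h import *
st(); plan([.40,-.15,.28],YAW); plan(rk(-.20,.036,.28),YAW)
```

```text
21.35 [ 0.5454 -0.314   0.286 ] [0.8297 0.5582 0.0023 0.0046] [-0.522  0.426  0.251  1.385  0.     1.435] [ 0.1 -0.9 -3.6] 0.12 59.0
offset [  9.71 -19.65   0.38] twist [  0.6   0.2 -27.5] q6 1.43
offset [ 37.67 -34.34   0.19] twist [  0.6   0.2 -27.5] q6 1.43
```

>>> drive_tool([
  {"twist":[0,0,-5],"offset":[2,-4,0],"claw":0},
  {"twist":[0,0,-11],"offset":[4,-8,0],"claw":0},
  {"twist":[0,0,-17],"offset":[6,-12.5,0],"claw":0},
  {"twist":[0,0,-23],"offset":[8,-17,0],"claw":0},
  {"twist":[0,0,-27.5],"offset":[11,-20.5,0],"claw":0},
])

```text
clock: 21.98
tcp_pos: [0.3919, -0.1322, 0.279]
tool_rot: [0.673, 0.74, -0.0, -0.001]
force: [0.7, 1.0, -2.7]
finger_gap: 0.128
grasp_force: 59.1
```

Run:
```python
from h import *
st(); plan(rk(-.20,.036,.174),YAW)
```

```text
21.98 [ 0.3919 -0.1322  0.279 ] [ 6.727e-01  7.399e-01 -4.000e-04 -1.300e-03] [-0.325  0.052 -0.269  1.253  0.     1.15 ] [ 0.7  1.  -2.7] 0.128 59.1
offset [29.71  0.59 10.55] twist [-0.1 -0.1  0. ] q6 1.15
```

>>> drive_tool([
  {"twist":[0,0,0],"offset":[5,0,1],"claw":0},
  {"twist":[0,0,0],"offset":[11,0,3],"claw":0},
  {"twist":[0,0,0],"offset":[17,0,6],"claw":0},
  {"twist":[0,0,0],"offset":[23,0.3,9],"claw":0},
  {"twist":[0,0,0],"offset":[28,0.6,10.5],"claw":0},
])

```text
clock: 22.6
tcp_pos: [0.3724, 0.1468, 0.1734]
tool_rot: [0.673, 0.739, -0.001, -0.0]
force: [2.2, 0.2, -2.2]
finger_gap: 0.126
grasp_force: 59.1
```

>>> drive_tool([
  {"twist":[0,0,0],"offset":[1.7,0,0],"claw":0},
  {"twist":[0,0,0],"offset":[1.7,0,0],"claw":0},
  {"twist":[0,0,0],"offset":[1.7,0,0],"claw":0},
])

```text
clock: 22.98
tcp_pos: [0.3723, 0.1619, 0.175]
tool_rot: [0.673, 0.739, -0.001, -0.0]
force: [1.1, -0.7, -2.8]
finger_gap: 0.123
grasp_force: 59.1
```

Run:
```python
from h import *
st(); plan(rk(-.055,.036,.175),YAW)
im=arm.get_image('wrist')[:,:,::-1].copy(); cv2.imwrite('pics/raw_w10.png',im)
def endv(im):  # far end of held bar near column u=275
    h=cv2.cvtColor(im,cv2.COLOR_BGR2HSV).astype(int)[:,270:281].mean(1); k=(h[:,0]>=8)&(h[:,0]<=12.5)&(h[:,1]>150)
    return np.flatnonzero(k)
a=endv(cv2.imread('pics/raw_w6.png')); print(a[:3],248/1.42); a=endv(im); print(a[:15], a.size)
```

```text
22.98 [0.3723 0.1619 0.175 ] [ 6.734e-01  7.393e-01 -7.000e-04 -0.000e+00] [ 4.110e-01  9.400e-02 -5.020e-01  9.760e-01 -1.000e-03  1.888e+00] [ 1.1 -0.7 -2.8] 0.123 59.1
offset [ 2.900e-01  1.422e+01 -1.000e-02] twist [-0.1  0.1 -0.1] q6 1.89
[174 175 176] 174.64788732394368
[183 184 185 186 187 188 189 190 191 192 193 194 195 196 197] 196
```

>>> drive_tool([
  {"twist":[0,0,0],"offset":[0.5,3.5,0],"claw":0},
  {"twist":[0,0,0],"offset":[0.5,7,0],"claw":0},
  {"twist":[0,0,0],"offset":[0.5,10.5,0],"claw":0},
  {"twist":[0,0,0],"offset":[0.5,14.2,0],"claw":0},
  {"twist":[0,0,0],"offset":[0.5,14.2,0],"claw":0},
])

```text
clock: 23.65
tcp_pos: [0.5172, 0.1799, 0.1754]
tool_rot: [0.675, 0.738, 0.001, 0.001]
force: [0.4, 0.4, -3.1]
finger_gap: 0.125
grasp_force: 59.1
```

>>> drive_tool([
  {"twist":[0,0,0],"offset":[0,0,1],"claw":0},
  {"twist":[0,0,0],"offset":[0,0,2],"claw":0},
  {"twist":[0,0,0],"offset":[0,0,2.6],"claw":0},
  {"twist":[0,0,0],"offset":[0,0,2.8],"claw":0},
])

```text
clock: 24.15
tcp_pos: [0.5124, 0.1805, 0.1478]
tool_rot: [0.673, 0.739, -0.001, -0.0]
force: [-5.2, -1.9, 10.2]
finger_gap: 0.127
grasp_force: 60.9
```

>>> drive_tool([
  {"twist":[0,0,0],"offset":[0,0,0],"claw":0.2},
  {"twist":[0,0,0],"offset":[0,0,0],"claw":0.3},
  {"twist":[0,0,0],"offset":[0,0,0],"claw":0.35},
  {"twist":[0,0,0],"offset":[0,0,-2],"claw":0.35},
  {"twist":[0,0,0],"offset":[0,0,-5],"claw":0.35},
])

```text
clock: 24.78
tcp_pos: [0.5131, 0.1808, 0.1972]
tool_rot: [0.673, 0.739, -0.001, -0.001]
force: [0.3, -0.4, 0.3]
finger_gap: 0.354
grasp_force: 0.0
```

>>> drive_tool([
  {"twist":[0,0,0],"offset":[0,0,-5],"claw":0.5},
  {"twist":[0,0,0],"offset":[0,0,-10],"claw":0.5},
  {"twist":[0,0,0],"offset":[0,0,-15],"claw":0.5},
  {"twist":[0,0,0],"offset":[-5,-1,-19],"claw":0.5},
  {"twist":[0,0,0],"offset":[-10,-2,-22],"claw":0.5},
])

```text
clock: 25.4
tcp_pos: [0.5035, 0.0791, 0.4192]
tool_rot: [0.672, 0.74, 0.001, 0.001]
force: [1.6, -0.0, -0.4]
finger_gap: 0.501
grasp_force: 0.0
```

>>> drive_tool([
  {"twist":[0,0,0],"offset":[-6,-1,-0.5],"claw":0.5},
  {"twist":[0,0,0],"offset":[-12,-2,-1],"claw":0.5},
  {"twist":[0,0,0],"offset":[-18,-3.5,-2],"claw":0.5},
  {"twist":[0,0,0],"offset":[-24,-5,-2],"claw":0.5},
  {"twist":[0,0,0],"offset":[-30,-6,-2],"claw":0.5},
])

```text
clock: 26.02
tcp_pos: [0.471, -0.2267, 0.4381]
tool_rot: [0.673, 0.739, 0.0, 0.001]
force: [2.3, -0.1, -0.7]
finger_gap: 0.496
grasp_force: 0.0
```

>>> drive_tool([
  {"twist":[0,0,0],"offset":[-6,-1.5,0],"claw":0.5},
  {"twist":[0,0,0],"offset":[-12,-3,0],"claw":0.5},
  {"twist":[0,0,0],"offset":[-13,-3,0],"claw":0.5},
  {"twist":[0,0,0],"offset":[-13,-3,0],"claw":0.5},
])

```text
clock: 26.52
tcp_pos: [0.4538, -0.3574, 0.437]
tool_rot: [0.674, 0.739, 0.0, -0.0]
force: [0.5, 0.4, 0.1]
finger_gap: 0.496
grasp_force: 0.0
```

Run:
```python
from h import *
st(); Rt=cam('wrist')[1:]; im=arm.get_image('wrist')[:,:,::-1].copy(); cv2.imwrite('pics/raw_w11.png',im); np.savez('w11.npz',R=Rt[0],t=Rt[1]); find(im,Rt)
plan([.4815,-.411,.20],53-90); plan([.3645,-.350,.20],54.5-90)
```

```text
26.52 [ 0.4538 -0.3574  0.437 ] [ 6.737e-01  7.390e-01  2.000e-04 -4.000e-04] [-6.670e-01  3.810e-01  5.740e-01  1.765e+00  1.000e-03  8.110e-01] [0.5 0.4 0.1] 0.496 0.0
bar [ 0.3648 -0.3503] L 0.094 W 0.011 ang 54.9 px [207. 154.]
bar [ 0.4817 -0.4104] L 0.092 W 0.014 ang 53.3 px [294. 208.]
bar [ 0.3002 -0.4766] L 0.07 W 0.01 ang 23.2 px [156. 243.]
bar [ 0.3914 -0.5284] L 0.063 W 0.022 ang 87.3 px [221. 283.]
offset [-5.71  2.22 23.74] twist [-0.  -0.  42.4] q6 0.81
offset [ 1.46 -8.86 23.74] twist [-0.  -0.  40.9] q6 0.81
```

Next is the basket at (0.365, −0.350), to hook 1.

>>> drive_tool([
  {"twist":[0,0,10],"offset":[0.4,-3,4],"claw":0.5},
  {"twist":[0,0,20],"offset":[0.8,-6,8],"claw":0.5},
  {"twist":[0,0,30],"offset":[1.5,-8.9,13],"claw":0.5},
  {"twist":[0,0,40],"offset":[1.5,-8.9,18],"claw":0.5},
  {"twist":[0,0,40.9],"offset":[1.5,-8.9,23],"claw":0.5},
])

```text
clock: 27.2
tcp_pos: [0.3641, -0.3485, 0.2071]
tool_rot: [0.889, 0.458, 0.001, 0.001]
force: [0.2, 0.0, -0.5]
finger_gap: 0.5
grasp_force: 0.0
```

>>> drive_tool([
  {"twist":[0,0,0],"offset":[0,0,0],"claw":0.5},
  {"twist":[0,0,0],"offset":[0,0,0],"claw":0.5},
])

```text
clock: 27.45
tcp_pos: [0.3652, -0.3503, 0.2097]
tool_rot: [0.889, 0.458, 0.001, 0.001]
force: [0.7, 0.7, 0.3]
finger_gap: 0.499
grasp_force: 0.0
```

Run:
```python
from h import *
st(); Rt=cam('wrist')[1:]; im=arm.get_image('wrist')[:,:,::-1].copy(); cv2.imwrite('pics/raw_w12.png',im); np.savez('w12.npz',R=Rt[0],t=Rt[1]); find(im,Rt)
plan([.3647,-.3503,.112],54.7-90)
```

```text
27.45 [ 0.3652 -0.3503  0.2097] [8.887e-01 4.585e-01 6.000e-04 1.500e-03] [-0.765  0.236 -0.229  1.103  0.     1.424] [0.7 0.7 0.3] 0.499 0.0
bar [ 0.4826 -0.4089] L 0.095 W 0.015 ang 52.7 px [480. 191.]
bar [ 0.3663 -0.3489] L 0.095 W 0.01 ang 55.0 px [276. 219.]
offset [ 0.01 -0.17  9.83] twist [ 0.3  0.  -0.1] q6 1.42
```

>>> drive_tool([
  {"twist":[0,0,0],"offset":[0.1,0,4],"claw":0.5},
  {"twist":[0,0,0],"offset":[0.1,0,7.5],"claw":0.5},
  {"twist":[0,0,0],"offset":[0.1,0,9.7],"claw":0.5},
  {"twist":[0,0,0],"offset":[0.1,0,9.7],"claw":0.5},
])

```text
clock: 28.0
tcp_pos: [0.3651, -0.3499, 0.1112]
tool_rot: [0.889, 0.458, 0.0, 0.0]
force: [0.6, -0.3, 0.0]
finger_gap: 0.5
grasp_force: 0.0
```

>>> drive_tool([
  {"twist":[0,0,0],"offset":[0,0,0],"claw":0},
  {"twist":[0,0,0],"offset":[0,0,0],"claw":0},
  {"twist":[0,0,0],"offset":[0,0,0],"claw":0},
  {"twist":[0,0,0],"offset":[0,0,0],"claw":0},
  {"twist":[0,0,0],"offset":[0,0,0],"claw":0},
], force=60)

```text
clock: 28.62
tcp_pos: [0.3655, -0.3506, 0.1126]
tool_rot: [0.889, 0.458, 0.001, 0.002]
force: [-0.6, 1.1, 7.3]
finger_gap: 0.127
grasp_force: 59.4
```

>>> drive_tool([
  {"twist":[0,0,0],"offset":[0,0,-3],"claw":0},
  {"twist":[0,0,0],"offset":[0,0,-7],"claw":0},
  {"twist":[0,0,0],"offset":[0,0,-12],"claw":0},
  {"twist":[0,0,0],"offset":[0,0,-16],"claw":0},
  {"twist":[0,0,0],"offset":[0,0,-16],"claw":0},
])

```text
clock: 29.25
tcp_pos: [0.366, -0.3512, 0.2742]
tool_rot: [0.889, 0.458, 0.001, 0.004]
force: [0.9, -0.3, -2.7]
finger_gap: 0.126
grasp_force: 59.2
```

Run:
```python
from h import *
st(); plan(rk(-.20,-.082,.26),YAW)
```

```text
29.25 [ 0.366  -0.3512  0.2742] [0.8892 0.4576 0.0013 0.0037] [-0.765  0.209 -0.095  1.259  0.     1.426] [ 0.9 -0.3 -2.7] 0.126 59.2
offset [ 33.22 -21.97   1.21] twist [  0.4   0.2 -40.9] q6 1.43
```

>>> drive_tool([
  {"twist":[0,0,-8],"offset":[4,-2.7,0],"claw":0},
  {"twist":[0,0,-16],"offset":[8.5,-5.6,0],"claw":0},
  {"twist":[0,0,-24],"offset":[13,-8.6,0],"claw":0},
  {"twist":[0,0,-32],"offset":[17.5,-11.6,0.5],"claw":0},
  {"twist":[0,0,-40.9],"offset":[22,-14.5,1],"claw":0},
])

```text
clock: 29.88
tcp_pos: [0.373, -0.0844, 0.259]
tool_rot: [0.672, 0.741, -0.0, -0.001]
force: [1.4, -0.3, -2.8]
finger_gap: 0.124
grasp_force: 59.2
```

Run:
```python
from h import *
st(); plan(rk(-.20,-.082,.175),YAW)
```

```text
29.88 [ 0.373  -0.0844  0.259 ] [ 6.716e-01  7.409e-01 -4.000e-04 -9.000e-04] [-0.223  0.004 -0.372  1.197  0.     1.25 ] [ 1.4 -0.3 -2.8] 0.124 59.2
offset [12.98  2.04  8.4 ] twist [-0.1 -0.   0.2] q6 1.25
```

>>> drive_tool([
  {"twist":[0,0,0],"offset":[5,0.8,3],"claw":0},
  {"twist":[0,0,0],"offset":[10,1.6,6],"claw":0},
  {"twist":[0,0,0.2],"offset":[13,2,8.4],"claw":0},
  {"twist":[0,0,0.2],"offset":[13,2,8.4],"claw":0},
  {"twist":[0,0,0.2],"offset":[13,2,8.4],"claw":0},
])

```text
clock: 30.5
tcp_pos: [0.3813, 0.0447, 0.1759]
tool_rot: [0.674, 0.738, -0.001, -0.0]
force: [-0.5, -0.7, -3.4]
finger_gap: 0.125
grasp_force: 59.2
```

```bash
cat >> h.py <<'E'
def endv(im):
    h=cv2.cvtColor(im,cv2.COLOR_BGR2HSV).astype(int)[:,270:281].mean(1); k=(h[:,0]>=8)&(h[:,0]<=12.5)&(h[:,1]>150)
    return np.flatnonzero(k)
E
python3 - <<'E'
from h import *
st(); plan(rk(-.055,-.082,.175),YAW)
im=arm.get_image('wrist')[:,:,::-1].copy(); cv2.imwrite('pics/raw_w13.png',im)
print(endv(im)[:6],endv(im).size)
z=arm.get_obs()['tcp_pos'][2]+.025
for v in (174,183): print(rinv(px2w('wrist',275,v,z))-rinv(arm.get_obs()['tcp_pos']))
E
```

```text
30.5 [0.3813 0.0447 0.1759] [ 6.744e-01  7.383e-01 -8.000e-04 -3.000e-04] [ 1.170e-01  5.600e-02 -5.420e-01  9.740e-01 -1.000e-03  1.598e+00] [-0.5 -0.7 -3.4] 0.125 59.2
offset [ 0.28 14.43  0.07] twist [-0.1  0.  -0.2] q6 1.6
[180 181 182 183 184 185] 199
[-0.00011174  0.05006445]
[-0.00013003  0.04695653]
```

>>> drive_tool([
  {"twist":[0,0,0],"offset":[0.3,3.5,0],"claw":0},
  {"twist":[0,0,0],"offset":[0.3,7,0],"claw":0},
  {"twist":[0,0,0],"offset":[0.3,10.5,0],"claw":0},
  {"twist":[0,0,0],"offset":[0.3,14.3,0],"claw":0},
  {"twist":[0,0,0],"offset":[0.3,14.3,0],"claw":0},
])

```text
clock: 31.18
tcp_pos: [0.5282, 0.0598, 0.177]
tool_rot: [0.675, 0.737, 0.002, 0.001]
force: [-0.7, 0.1, -3.3]
finger_gap: 0.126
grasp_force: 59.2
```

>>> drive_tool([
  {"twist":[0,0,0],"offset":[0,0,1],"claw":0},
  {"twist":[0,0,0],"offset":[0,0,2],"claw":0},
  {"twist":[0,0,0],"offset":[0,0,2.6],"claw":0},
  {"twist":[0,0,0],"offset":[0,0,2.8],"claw":0},
])

```text
clock: 31.68
tcp_pos: [0.5232, 0.0608, 0.1479]
tool_rot: [0.675, 0.738, -0.0, -0.0]
force: [-0.1, 0.2, -3.5]
finger_gap: 0.125
grasp_force: 59.2
```

Not seated yet, because the weight is still on the wrist. I'll lower a little more.

>>> drive_tool([
  {"twist":[0,0,0],"offset":[0,0,0.2],"claw":0},
  {"twist":[0,0,0],"offset":[0,0,0.4],"claw":0},
  {"twist":[0,0,0],"offset":[0,0,0.4],"claw":0},
])

```text
clock: 32.05
tcp_pos: [0.5236, 0.0609, 0.1473]
tool_rot: [0.674, 0.738, 0.0, 0.0]
force: [-7.1, -0.5, 14.5]
finger_gap: 0.125
grasp_force: 61.6
```

Seated. I'll release, retreat and look at the mat again.

>>> drive_tool([
  {"twist":[0,0,0],"offset":[0,0,-0.2],"claw":0.2},
  {"twist":[0,0,0],"offset":[0,0,-0.2],"claw":0.3},
  {"twist":[0,0,0],"offset":[0,0,-0.2],"claw":0.35},
  {"twist":[0,0,0],"offset":[0,0,-2],"claw":0.35},
  {"twist":[0,0,0],"offset":[0,0,-5],"claw":0.35},
])

```text
clock: 32.67
tcp_pos: [0.5231, 0.0608, 0.1936]
tool_rot: [0.675, 0.738, -0.001, -0.001]
force: [0.7, -0.2, 0.3]
finger_gap: 0.355
grasp_force: 0.0
```

>>> drive_tool([
  {"twist":[0,0,0],"offset":[0,0,-5],"claw":0.5},
  {"twist":[0,0,0],"offset":[0,0,-10],"claw":0.5},
  {"twist":[0,0,0],"offset":[0,0,-15],"claw":0.5},
  {"twist":[0,0,0],"offset":[-5,-1,-19],"claw":0.5},
  {"twist":[0,0,0],"offset":[-10,-2,-22],"claw":0.5},
])

```text
clock: 33.3
tcp_pos: [0.5136, -0.041, 0.416]
tool_rot: [0.674, 0.739, 0.001, 0.001]
force: [-0.4, -0.6, -0.1]
finger_gap: 0.503
grasp_force: 0.0
```

>>> drive_tool([
  {"twist":[0,0,0],"offset":[-6,-1,-0.5],"claw":0.5},
  {"twist":[0,0,0],"offset":[-12,-2,-1],"claw":0.5},
  {"twist":[0,0,0],"offset":[-18,-3.5,-2],"claw":0.5},
  {"twist":[0,0,0],"offset":[-24,-5,-2],"claw":0.5},
  {"twist":[0,0,0],"offset":[-30,-6,-2],"claw":0.5},
])

```text
clock: 33.92
tcp_pos: [0.4799, -0.3467, 0.4346]
tool_rot: [0.675, 0.738, 0.0, 0.0]
force: [1.2, -0.2, 0.7]
finger_gap: 0.503
grasp_force: 0.0
```

>>> drive_tool([
  {"twist":[0,0,0],"offset":[0,0,0],"claw":0.5},
  {"twist":[0,0,0],"offset":[0,0,0],"claw":0.5},
])

```text
clock: 34.17
tcp_pos: [0.4804, -0.3447, 0.4339]
tool_rot: [0.675, 0.738, 0.0, -0.001]
force: [0.2, -0.5, -0.2]
finger_gap: 0.501
grasp_force: 0.0
```

Run:
```python
from h import *
st(); Rt=cam('wrist')[1:]; im=arm.get_image('wrist')[:,:,::-1].copy(); cv2.imwrite('pics/raw_w14.png',im); np.savez('w14.npz',R=Rt[0],t=Rt[1]); find(im,Rt)
plan([.482,-.410,.205],53-90)
```

```text
34.17 [ 0.4804 -0.3447  0.4339] [ 6.748e-01  7.380e-01  2.000e-04 -6.000e-04] [-6.230e-01  4.100e-01  6.110e-01  1.774e+00  1.000e-03  8.590e-01] [ 0.2 -0.5 -0.2] 0.501 0.0
bar [ 0.4823 -0.4111] L 0.094 W 0.013 ang 54.6 px [274. 217.]
bar [ 0.3264 -0.4647] L 0.051 W 0.012 ang 13.9 px [155. 244.]
bar [ 0.4185 -0.515 ] L 0.056 W 0.019 ang 83.8 px [222. 283.]
offset [-6.61 -0.45 22.93] twist [-0.  -0.  42.2] q6 0.86
```

>>> drive_tool([
  {"twist":[0,0,10],"offset":[-2,0,4],"claw":0.5},
  {"twist":[0,0,20],"offset":[-4,-0.2,8],"claw":0.5},
  {"twist":[0,0,30],"offset":[-6.6,-0.5,13],"claw":0.5},
  {"twist":[0,0,40],"offset":[-6.6,-0.5,18],"claw":0.5},
  {"twist":[0,0,42],"offset":[-6.6,-0.5,22.5],"claw":0.5},
])

```text
clock: 34.85
tcp_pos: [0.4818, -0.409, 0.2082]
tool_rot: [0.894, 0.448, 0.0, -0.0]
force: [0.9, -0.1, -0.8]
finger_gap: 0.501
grasp_force: 0.0
```

>>> drive_tool([
  {"twist":[0,0,0],"offset":[0,0,0],"claw":0.5},
  {"twist":[0,0,0],"offset":[0,0,0],"claw":0.5},
])

```text
clock: 35.1
tcp_pos: [0.4828, -0.4105, 0.2119]
tool_rot: [0.894, 0.448, 0.001, 0.001]
force: [0.2, 0.2, 0.7]
finger_gap: 0.498
grasp_force: 0.0
```

Run:
```python
from h import *
st(); Rt=cam('wrist')[1:]; im=arm.get_image('wrist')[:,:,::-1].copy(); cv2.imwrite('pics/raw_w15.png',im); np.savez('w15.npz',R=Rt[0],t=Rt[1]); find(im,Rt)
plan([.482,-.410,.112],53.5-90)
```

```text
35.1 [ 0.4828 -0.4105  0.2119] [8.938e-01 4.484e-01 6.000e-04 1.400e-03] [-0.705  0.454  0.106  1.22   0.     1.507] [0.2 0.2 0.7] 0.498 0.0
bar [ 0.4853 -0.4111] L 0.094 W 0.01 ang 53.8 px [280. 219.]
offset [ 0.03 -0.22 10.06] twist [ 0.3  0.  -0.2] q6 1.51
```

>>> drive_tool([
  {"twist":[0,0,0],"offset":[0.1,0.1,4],"claw":0.5},
  {"twist":[0,0,0],"offset":[0.1,0.1,7.5],"claw":0.5},
  {"twist":[0,0,0],"offset":[0.1,0.1,9.9],"claw":0.5},
  {"twist":[0,0,0],"offset":[0.1,0.1,9.9],"claw":0.5},
])

```text
clock: 35.65
tcp_pos: [0.4832, -0.4106, 0.111]
tool_rot: [0.894, 0.448, 0.0, 0.0]
force: [-1.0, -0.3, -0.2]
finger_gap: 0.502
grasp_force: 0.0
```

>>> drive_tool([
  {"twist":[0,0,0],"offset":[0,0,0],"claw":0},
  {"twist":[0,0,0],"offset":[0,0,0],"claw":0},
  {"twist":[0,0,0],"offset":[0,0,0],"claw":0},
  {"twist":[0,0,0],"offset":[0,0,0],"claw":0},
  {"twist":[0,0,0],"offset":[0,0,0],"claw":0},
], force=60)

```text
clock: 36.28
tcp_pos: [0.4847, -0.4121, 0.1131]
tool_rot: [0.894, 0.448, 0.001, 0.003]
force: [1.5, 0.4, 5.7]
finger_gap: 0.126
grasp_force: 61.2
```

>>> drive_tool([
  {"twist":[0,0,0],"offset":[0,0,-3],"claw":0},
  {"twist":[0,0,0],"offset":[0,0,-7],"claw":0},
  {"twist":[0,0,0],"offset":[0,0,-11],"claw":0},
  {"twist":[0,0,0],"offset":[0,0,-14],"claw":0},
  {"twist":[0,0,0],"offset":[0,0,-14],"claw":0},
])

```text
clock: 36.9
tcp_pos: [0.4839, -0.4116, 0.2531]
tool_rot: [0.894, 0.447, 0.001, 0.002]
force: [-0.1, 0.3, -2.9]
finger_gap: 0.121
grasp_force: 60.0
```

Run:
```python
from h import *
st(); plan(rk(-.20,-.20,.25),YAW)
```

```text
36.9 [ 0.4839 -0.4116  0.2531] [0.8943 0.4475 0.001  0.0024] [-0.705  0.445  0.197  1.318 -0.     1.509] [-0.1  0.3 -2.9] 0.121 60.0
offset [ 21.75 -27.84   0.15] twist [  0.3   0.1 -42.2] q6 1.51
```

>>> drive_tool([
  {"twist":[0,0,-8],"offset":[3,-4,0],"claw":0},
  {"twist":[0,0,-16.5],"offset":[6.2,-8,0],"claw":0},
  {"twist":[0,0,-25],"offset":[9.5,-12.4,0],"claw":0},
  {"twist":[0,0,-33.5],"offset":[12.8,-16.6,0],"claw":0},
  {"twist":[0,0,-42.2],"offset":[16,-21,0],"claw":0},
])

```text
clock: 37.52
tcp_pos: [0.4089, -0.1547, 0.2484]
tool_rot: [0.672, 0.741, -0.0, -0.002]
force: [1.3, 0.9, -1.9]
finger_gap: 0.129
grasp_force: 60.0
```

Run:
```python
from h import *
st(); plan(rk(-.20,-.20,.175),YAW)
```

```text
37.52 [ 0.4089 -0.1547  0.2484] [ 6.716e-01  7.409e-01 -4.000e-04 -1.500e-03] [-0.362  0.104 -0.291  1.179  0.     1.111] [ 1.3  0.9 -1.9] 0.129 60.0
offset [ 8.52 -0.88  7.36] twist [-0.1 -0.1  0.2] q6 1.11
```

>>> drive_tool([
  {"twist":[0,0,0],"offset":[4,-0.4,3],"claw":0},
  {"twist":[0,0,0.2],"offset":[8.5,-0.9,6],"claw":0},
  {"twist":[0,0,0.2],"offset":[8.5,-0.9,7.3],"claw":0},
  {"twist":[0,0,0.2],"offset":[8.5,-0.9,7.3],"claw":0},
])

```text
clock: 38.02
tcp_pos: [0.3922, -0.0727, 0.1757]
tool_rot: [0.674, 0.738, -0.001, -0.001]
force: [0.3, -1.0, -1.6]
finger_gap: 0.126
grasp_force: 60.0
```

Run:
```python
from h import *
st(); plan(rk(-.055,-.2,.175),YAW)
im=arm.get_image('wrist')[:,:,::-1].copy(); cv2.imwrite('pics/raw_w16.png',im)
print(endv(im)[:6],endv(im).size)
```

```text
38.02 [ 0.3922 -0.0727  0.1757] [ 0.6743  0.7384 -0.0012 -0.0014] [-1.830e-01  8.300e-02 -5.130e-01  9.790e-01 -1.000e-03  1.297e+00] [ 0.3 -1.  -1.6] 0.126 60.0
offset [ 0.27 14.45  0.02] twist [-0.2 -0.  -0.2] q6 1.3
[180 181 182 183 184 185] 199
```

>>> drive_tool([
  {"twist":[0,0,0],"offset":[0.3,3.5,0],"claw":0},
  {"twist":[0,0,0],"offset":[0.3,7,0],"claw":0},
  {"twist":[0,0,0],"offset":[0.3,10.5,0],"claw":0},
  {"twist":[0,0,0],"offset":[0.3,14.3,0],"claw":0},
  {"twist":[0,0,0],"offset":[0.3,14.3,0],"claw":0},
])

```text
clock: 38.7
tcp_pos: [0.5403, -0.0585, 0.1779]
tool_rot: [0.675, 0.738, 0.001, 0.002]
force: [-0.3, -0.3, -2.9]
finger_gap: 0.126
grasp_force: 60.0
```

>>> drive_tool([
  {"twist":[0,0,0],"offset":[0,0,1],"claw":0},
  {"twist":[0,0,0],"offset":[0,0,2],"claw":0},
  {"twist":[0,0,0],"offset":[0,0,2.6],"claw":0},
  {"twist":[0,0,0],"offset":[0,0,2.8],"claw":0},
  {"twist":[0,0,0],"offset":[0,0,2.9],"claw":0},
])

```text
clock: 39.33
tcp_pos: [0.5358, -0.057, 0.1485]
tool_rot: [0.675, 0.738, 0.0, 0.0]
force: [-0.6, 0.1, -3.0]
finger_gap: 0.126
grasp_force: 60.0
```

>>> drive_tool([
  {"twist":[0,0,0],"offset":[0,0,0.2],"claw":0},
  {"twist":[0,0,0],"offset":[0,0,0.3],"claw":0},
  {"twist":[0,0,0],"offset":[0,0,0.3],"claw":0},
])

```text
clock: 39.7
tcp_pos: [0.5362, -0.057, 0.1478]
tool_rot: [0.674, 0.738, 0.001, 0.001]
force: [-4.7, 1.3, 10.8]
finger_gap: 0.126
grasp_force: 61.8
```

>>> drive_tool([
  {"twist":[0,0,0],"offset":[0,0,-0.1],"claw":0.2},
  {"twist":[0,0,0],"offset":[0,0,-0.1],"claw":0.3},
  {"twist":[0,0,0],"offset":[0,0,-0.1],"claw":0.35},
  {"twist":[0,0,0],"offset":[0,0,-2],"claw":0.35},
  {"twist":[0,0,0],"offset":[0,0,-5],"claw":0.35},
])

```text
clock: 40.33
tcp_pos: [0.5349, -0.0569, 0.1947]
tool_rot: [0.675, 0.738, -0.001, -0.001]
force: [1.0, -0.5, -0.9]
finger_gap: 0.352
grasp_force: 0.0
```

>>> drive_tool([
  {"twist":[0,0,0],"offset":[0,0,-5],"claw":0.35},
  {"twist":[0,0,0],"offset":[0,0,-10],"claw":0.35},
  {"twist":[0,0,0],"offset":[0,0,-15],"claw":0.35},
  {"twist":[0,0,0],"offset":[5,0,-19],"claw":0.35},
  {"twist":[0,0,0],"offset":[11,0,-22],"claw":0.35},
])

```text
clock: 40.95
tcp_pos: [0.527, 0.0475, 0.4145]
tool_rot: [0.676, 0.737, 0.001, 0.001]
force: [2.0, 0.4, 0.0]
finger_gap: 0.351
grasp_force: 0.0
```

>>> drive_tool([
  {"twist":[0,0,0],"offset":[6,0,0],"claw":0.35},
  {"twist":[0,0,0],"offset":[12,0,0],"claw":0.35},
  {"twist":[0,0,0],"offset":[12,0,0],"claw":0.35},
  {"twist":[0,0,0],"offset":[12,0,0],"claw":0.35},
])

```text
clock: 41.45
tcp_pos: [0.5157, 0.1665, 0.4124]
tool_rot: [0.674, 0.738, -0.0, 0.0]
force: [0.4, 0.0, -0.0]
finger_gap: 0.347
grasp_force: 0.0
```

Run:
```python
from h import *
st(); im=save('wrist','w17.png',s=1.42)
find(np.ascontiguousarray(cv2.imread('pics/raw_w17.png')),z=.171)
for y in (-.2,-.082,.036,.154): print(rk(-.055,y,0)[:2].round(4),(w2px('wrist',rk(-.055,y,.171))*1.42).round())
plan(rk(-.084,.251,.20),5.4)
```

```text
41.45 [0.5157 0.1665 0.4124] [ 6.743e-01  7.385e-01 -5.000e-04  1.000e-04] [ 3.130e-01  2.910e-01  3.730e-01  1.654e+00 -1.000e-03  1.793e+00] [ 0.4  0.  -0. ] 0.347 0.0
bar [0.5017 0.2973] L 0.086 W 0.011 ang 110.6 px [274.  44.]
bar [0.5027 0.1844] L 0.094 W 0.011 ang 103.0 px [266. 157.]
bar [ 0.5362 -0.0621] L 0.084 W 0.009 ang 95.3 px [276. 349.]
[ 0.5359 -0.057 ] [393. 492.]
[0.5248 0.0605] [392. 372.]
[0.5137 0.178 ] [391. 232.]
[0.5026 0.2954] [390.  66.]
offset [22.73 -3.1  21.24] twist [-0.   0.  -0.3] q6 1.79
```

View pics/w17.png

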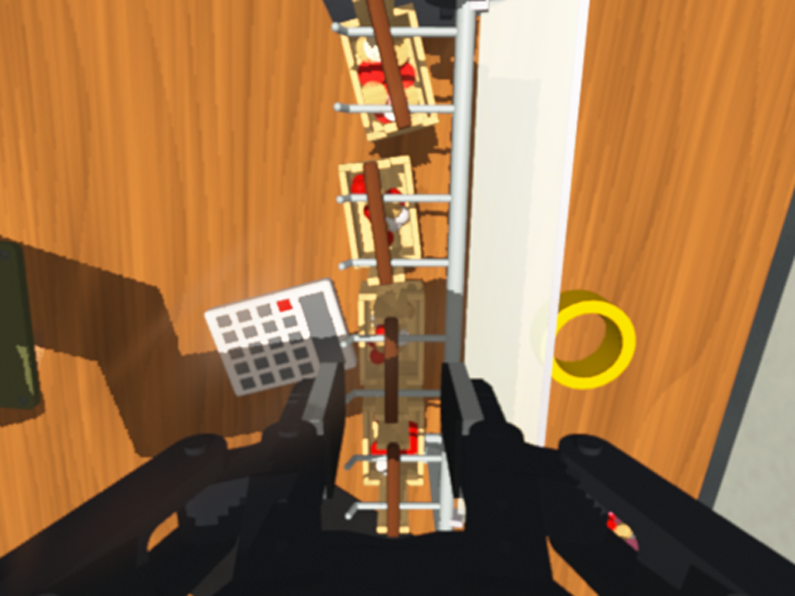

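All four baskets hang across both prongs of their own hooks. Those on hooks 3 and 2 have turned a little, probably from the announced knock, with bars (372,0)–(403,125) and (370,165)–(385,282), but they're still inside the limits. Now I'll shut the catch.

>>> drive_tool([
  {"twist":[0,0,0],"offset":[6,-0.8,0],"claw":0.3},
  {"twist":[0,0,0],"offset":[12,-1.6,0],"claw":0.3},
  {"twist":[0,0,0],"offset":[18,-2.4,3],"claw":0.3},
  {"twist":[0,0,0],"offset":[22.7,-3.1,7],"claw":0.3},
  {"twist":[0,0,0],"offset":[22.7,-3.1,12],"claw":0.3},
])

```text
clock: 42.12
tcp_pos: [0.4653, 0.392, 0.292]
tool_rot: [0.674, 0.739, 0.002, 0.0]
force: [0.6, -0.8, 0.2]
finger_gap: 0.295
grasp_force: 0.0
```

>>> drive_tool([
  {"twist":[0,0,0],"offset":[0,0,4],"claw":0.3},
  {"twist":[0,0,0],"offset":[0,0,8],"claw":0.3},
  {"twist":[0,0,0],"offset":[0,0,8.5],"claw":0.3},
  {"twist":[0,0,0],"offset":[0,0,8.5],"claw":0.3},
])

```text
clock: 42.62
tcp_pos: [0.4654, 0.3892, 0.2087]
tool_rot: [0.675, 0.738, 0.0, 0.0]
force: [1.1, -0.3, 0.3]
finger_gap: 0.3
grasp_force: 0.0
```

Run:
```python
from h import *
st(); plan([.4630,.3898,.144],5.4)
```

```text
42.62 [0.4654 0.3892 0.2087] [6.752e-01 7.376e-01 4.000e-04 1.000e-04] [ 0.696  0.41   0.025  1.186 -0.     2.179] [ 1.1 -0.3  0.3] 0.3 0.0
offset [ 0.08 -0.24  6.47] twist [ 0.  -0.  -0.3] q6 2.18
```

>>> drive_tool([
  {"twist":[0,0,0],"offset":[0.1,-0.1,2],"claw":0.3},
  {"twist":[0,0,0],"offset":[0.1,-0.1,4],"claw":0.3},
  {"twist":[0,0,0],"offset":[0.1,-0.1,6.3],"claw":0.3},
  {"twist":[0,0,0],"offset":[0.1,-0.1,6.3],"claw":0.3},
])

```text
clock: 43.12
tcp_pos: [0.4638, 0.3906, 0.1454]
tool_rot: [0.675, 0.738, 0.0, 0.0]
force: [-0.6, -0.2, 0.8]
finger_gap: 0.296
grasp_force: 0.0
```

>>> drive_tool([
  {"twist":[0,0,0],"offset":[0,0,0],"claw":0.05},
  {"twist":[0,0,0],"offset":[0,0,0],"claw":0.05},
  {"twist":[0,0,0],"offset":[0,0,0],"claw":0.05},
  {"twist":[0,0,0],"offset":[0,0,0],"claw":0.05},
], force=25)

```text
clock: 43.62
tcp_pos: [0.466, 0.3915, 0.1469]
tool_rot: [0.675, 0.738, 0.003, 0.001]
force: [5.1, -0.1, 0.7]
finger_gap: 0.133
grasp_force: 28.8
```

>>> drive_tool([
  {"twist":[0,0,0],"offset":[0,1.4,-0.1],"claw":0.05},
  {"twist":[0,0,0],"offset":[0,2.8,-0.1],"claw":0.05},
  {"twist":[0,0,0],"offset":[0,4.2,-0.1],"claw":0.05},
  {"twist":[0,0,0],"offset":[0,5.4,-0.1],"claw":0.05},
  {"twist":[0,0,0],"offset":[0,5.8,-0.1],"claw":0.05},
])

```text
clock: 44.25
tcp_pos: [0.5221, 0.3965, 0.1468]
tool_rot: [0.675, 0.738, 0.0, -0.001]
force: [-7.1, -1.5, 10.2]
finger_gap: 0.128
grasp_force: 29.9
```

>>> drive_tool([
  {"twist":[0,0,0],"offset":[0,0.1,0],"claw":0.05},
  {"twist":[0,0,0],"offset":[0,0.1,0],"claw":0.05},
])

```text
clock: 44.5
tcp_pos: [0.5221, 0.3965, 0.1469]
tool_rot: [0.675, 0.738, 0.0, -0.001]
force: [-3.7, -0.5, 7.9]
finger_gap: 0.129
grasp_force: 29.5
```

The catch travelled 56 mm to its stop. I'll release it, retreat and do the last check.

>>> drive_tool([
  {"twist":[0,0,0],"offset":[0,-0.1,0],"claw":0.25},
  {"twist":[0,0,0],"offset":[0,-0.1,0],"claw":0.25},
  {"twist":[0,0,0],"offset":[0,-0.1,0],"claw":0.25},
  {"twist":[0,0,0],"offset":[0,-0.1,-2.5],"claw":0.25},
  {"twist":[0,0,0],"offset":[0,-0.1,-6],"claw":0.25},
])

```text
clock: 45.12
tcp_pos: [0.5205, 0.3954, 0.2049]
tool_rot: [0.675, 0.738, -0.002, -0.0]
force: [0.3, -0.2, 0.2]
finger_gap: 0.25
grasp_force: 0.0
```

>>> drive_tool([
  {"twist":[0,0,0],"offset":[0,0,-5],"claw":0.3},
  {"twist":[0,0,0],"offset":[0,0,-11],"claw":0.3},
  {"twist":[0,0,0],"offset":[-5,0,-17],"claw":0.3},
  {"twist":[0,0,0],"offset":[-11,0,-20],"claw":0.3},
  {"twist":[0,0,0],"offset":[-17,0,-22],"claw":0.3},
])

```text
clock: 45.75
tcp_pos: [0.5353, 0.2439, 0.4203]
tool_rot: [0.674, 0.739, 0.001, 0.001]
force: [0.3, -0.4, -0.8]
finger_gap: 0.305
grasp_force: 0.0
```

>>> drive_tool([
  {"twist":[0,0,0],"offset":[-1,0,-2],"claw":0.3},
  {"twist":[0,0,0],"offset":[-1,0,-2],"claw":0.3},
  {"twist":[0,0,0],"offset":[-1,0,-2],"claw":0.3},
  {"twist":[0,0,0],"offset":[-1,0,-2],"claw":0.3},
])

```text
clock: 46.25
tcp_pos: [0.5353, 0.2357, 0.4372]
tool_rot: [0.674, 0.739, -0.001, -0.001]
force: [-0.2, -0.0, -0.2]
finger_gap: 0.301
grasp_force: 0.0
```

Run:
```python
from h import *
st(); im=save('wrist','w18.png',s=1.42)
find(cv2.imread('pics/raw_w18.png'),z=.171)
for y in (-.2,-.082,.036,.154): print(rk(-.055,y,0)[:2].round(4),(w2px('wrist',rk(-.055,y,.171))*1.42).round())
print((w2px('wrist',rk(-.028,.244,.157))*1.42).round())
```

```text
46.25 [0.5353 0.2357 0.4372] [ 6.740e-01  7.387e-01 -1.100e-03 -5.000e-04] [0.415 0.399 0.603 1.777 0.    1.894] [-0.2 -0.  -0.2] 0.301 0.0
bar [0.5    0.3025] L 0.095 W 0.011 ang 110.1 px [251. 109.]
bar [0.5025 0.1855] L 0.095 W 0.011 ang 102.7 px [246. 209.]
bar [0.5247 0.0475] L 0.063 W 0.008 ang 94.4 px [256. 310.]
bar [ 0.5342 -0.0317] L 0.051 W 0.01 ang 94.6 px [258. 360.]
[ 0.5359 -0.057 ] [367. 533.]
[0.5248 0.0605] [365. 428.]
[0.5137 0.178 ] [362. 306.]
[0.5026 0.2954] [359. 164.]
[393.  42.]
```

View pics/w18.png

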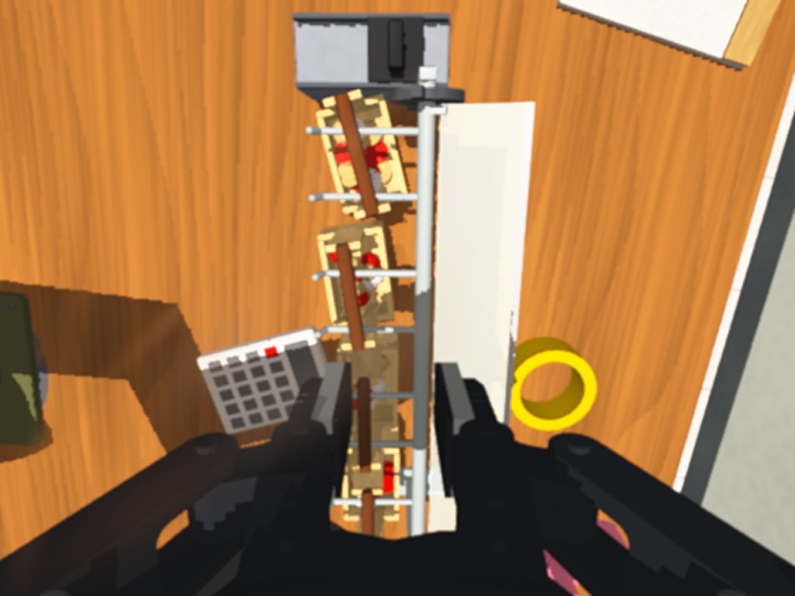

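The final view shows the catch shut, with the tab at (395,45) against a predicted (393,42), and the flap open behind the rail. All four baskets hang across both prongs. The two that turned, at (355,155) and (350,297), are 7–9 mm off their hook points along the rail and have hardly moved since the last look. The robot is clear of everything, so I'll hand in.

```bash
python3 -c "
from station import arm
print(arm.finish_job())"
```

```text
the job is handed in; nothing more can be done
None
```

The job is handed in, but no verdict came back: the rack is unlocked with its flap open, all four baskets hang one to a hook, and the catch is shut again; the tape roll and calculator look undisturbed, while the glue gun was out of the last view but never approached.

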